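Pack and book out a layer of slide boxes

TASK

Lay the four lidded slide boxes on the dispatch board, grip bars up, one inside each outline of the printed pinwheel, and drop every lidless box into the discard tub. Once all four lidded boxes lie in place, take the hand reader and hold it still for a good second with its window square on to the sloping docket, over the docket's middle and about 8 cm from it, then stand it back upright in the middle of its pad. Leave the other things on the bench where they are.

Things in the scene. Friction and masses are not known exactly. Their poses are not given: they have to be found in the camera images.
- box1: grey plastic slide box with lid on, 90 x 54 mm and 36 mm high, 0.2 kg; origin at the centre of its underside, x along the 90 mm side, z up. Along the middle of the lid (in x) stands a grip bar 50 mm long, 16 mm wide, from 36 to 60 mm above the underside. The four lidded boxes are alike
- box2: grey plastic slide box with lid on, 90 x 54 mm and 36 mm high, 0.2 kg; origin at the centre of its underside, x along the 90 mm side, z up. Along the middle of the lid (in x) stands a grip bar 50 mm long, 16 mm wide, from 36 to 60 mm above the underside. The four lidded boxes are alike
- box3: grey plastic slide box with lid on, 90 x 54 mm and 36 mm high, 0.2 kg; origin at the centre of its underside, x along the 90 mm side, z up. Along the middle of the lid (in x) stands a grip bar 50 mm long, 16 mm wide, from 36 to 60 mm above the underside. The four lidded boxes are alike
- box4: grey plastic slide box with lid on, 90 x 54 mm and 36 mm high, 0.2 kg; origin at the centre of its underside, x along the 90 mm side, z up. Along the middle of the lid (in x) stands a grip bar 50 mm long, 16 mm wide, from 36 to 60 mm above the underside. The four lidded boxes are alike
- open1: lidless slide box, an open hollow grey tray 90 x 54 mm outside, 36 mm high, walls and floor 8 mm thick, 0.12 kg; origin at the centre of its underside, x along the 90 mm side, z up. Between one and three lidless boxes are there; None when absent
- open2: lidless slide box, an open hollow grey tray 90 x 54 mm outside, 36 mm high, walls and floor 8 mm thick, 0.12 kg; origin at the centre of its underside, x along the 90 mm side, z up. Between one and three lidless boxes are there; None when absent
- open3: lidless slide box, an open hollow grey tray 90 x 54 mm outside, 36 mm high, walls and floor 8 mm thick, 0.12 kg; origin at the centre of its underside, x along the 90 mm side, z up. Between one and three lidless boxes are there; None when absent
- board: low plywood dispatch board, 210 mm (x) by 230 mm (y), 12 mm thick, fixed; origin on its underside below the pinwheel's centre, 95 mm from the +x edge, z up. Four dark printed outlines, 96 x 60 mm, make a pinwheel round a small square. A tongue 110 mm wide runs on beyond its +x edge to x = 179 mm and carries the sloping docket plate (docket), top edge 60 mm over the table
- slot1 (a point): centre of printed outline 1 on the board's upper face; its x axis lies along the outline's long side (the board's x axis). Any lidded box may go in any outline, either way round; neighbouring boxes then stand 6 mm apart
- slot2 (a point): centre of printed outline 2 on the board's upper face; its x axis lies along the outline's long side (the board's y axis). Any lidded box may go in any outline, either way round; neighbouring boxes then stand 6 mm apart
- slot3 (a point): centre of printed outline 3 on the board's upper face; its x axis lies along the outline's long side (the board's x axis). Any lidded box may go in any outline, either way round; neighbouring boxes then stand 6 mm apart
- slot4 (a point): centre of printed outline 4 on the board's upper face; its x axis lies along the outline's long side (the board's y axis). Any lidded box may go in any outline, either way round; neighbouring boxes then stand 6 mm apart
- docket (a point): centre of the barcode docket on the aluminium plate (plate 80 x 100 mm, paper 60 x 80 mm) beyond the board's +x edge; z axis is the plate's outward normal, which leans about 29 degrees from vertical towards the pinwheel (the board's -x)
- reader: white hand-held barcode reader, 0.22 kg, standing upright, face down on its pad: head 64 x 48 mm (x, y), 30 mm high, and above it an upright grip 30 mm (x) by 38 mm (y) that reaches 120 mm above the underside. Origin at the centre of its underside, which is the reading window: it looks along the reader's -z
- pad: black charging pad, fixed, 100 x 85 mm (x, y), 10 mm high, on which the reader stands; origin at the centre of its underside
- tub: yellow open discard tub, fixed, 200 x 170 mm (x, y) outside, 100 mm high, walls 5 mm; origin at the centre of its underside
- slide_rack: wooden slide rack, 90 x 200 x 28 mm, with two glass slides standing in it; a bystander
- oil_bottle: small amber bottle, 40 mm across, 75 mm high; a bystander
- stain_bottle: amber bottle, 60 mm across, 120 mm high; a bystander
- beaker: glass beaker, 70 mm across, 85 mm high; a bystander
- cover_jar: glass jar with steel cap, 48 mm across, 50 mm high; a bystander
Mind the look-alikes: they are no part of the job. Leave any red look-alike of the box3 alone.

How it is judged:
By the outcome, as a careful person would: the job done as asked, in the order asked, and still so for the second after the job is handed in, with the robot touching nothing.
Of open1, open2, open3 only 1 to 3 are there at a start; the rules pass over those that are not, and their reading is None.
At some moment in a run one of box1, box2, box3, box4, open1, open2, open3 may be knocked a few centimetres aside while the robot is not near it.
It also fails if it takes over 210 s, if anything falls off the work surface, if the arm or the gripper's body presses on something with over 40 N, if the wrist force passes 120 N, or if a joint passes its speed limit or range.

ROBOT

A 7-joint arm with a two-finger parallel gripper is mounted at the origin on the work surface. World frame = base frame: x ahead of the robot, y to its left, z up, the work surface at z = 0. Lengths are in m, angles in rad, forces in N, time in s.
With the tool pointing down it reaches from about 0.35 to 0.9 m from the base axis. Payload 8.1 kg.
Tool frame: the origin (TCP) lies on the centre line of the jaws, within the pads' length; the fingertips stand arm.tip_reach ahead of it and the grasp point (between the pads) lies 6 mm ahead of it (arm.tip_reach is the distance from the TCP to the fingertips, in m); z points along the fingers, y is the line along which they close (so a half turn about z gives the same grasp; the last joint's range is limited). The gripper opens to 85 mm and grips with 20 to 120 N. Pads are 22 mm wide; open, the fingers measure 114 mm over their backs; the gripper's body (76 mm by 85 mm) begins 54 mm behind the grasp point. The pads swing forward as they close: fully open they stand 13 mm farther back than shut.
Start: joints at [-1.412, 0.434, 0.025, 1.573, -0.012, 1.134, -0.075], TCP at [0.162, 0.604, 0.256] pointing down, gripper open.
Joint ranges: [-2.62, 2.62], [-0.44, 2.09], [-1.27, 1.32], [0.08, 2.57], [-1.32, 4.46], [0.12, 2], [-2.74, 2.74]. Speed limits (rad/s): [2.22, 2.22, 3.01, 3.01, 3.14, 3.14, 3.14].

INTERFACE

Orientations are given as a unit quaternion [x, y, z, w].
In Python, from rig import arm gives the robot as it stands. The module is installed in compiled form; this text tells all that it offers.
- The arm moves only by the tool drive_tool, never from a script. Its argument "moves" is a list of rows, each an object with "dp": the shift along the tool's x, y, z as a fraction of full scale, a list of three; "turn": the turn, a rotation vector about the tool's x, y, z as a fraction of full scale, a list of three; "jaw": the closure, from 0 (fully open) to 1 (shut). In form: [{"dp": [dx, dy, dz], "turn": [ax, ay, az], "jaw": jaw}, ...]. A call has 1 to 8 rows; each row shifts and turns the commanded pose from where the row before left it, along the tool's axes as they then stand; what a row does not reach is not made up. Full scale, the value 1, is 500 mm for a shift and pi/4 rad for a turn. A row lasts 1/10 s, in which the tool goes at most 50 mm and 8.59 degrees, less where a joint would pass 70% of its speed; a pose out of reach is approached as far as the arm can. A call with a number of a shift or a turn outside -1 to 1 is refused whole. A call with a gripper value outside its range is refused whole. The fingers move at their own pace and stop on an object; "squeeze" is the grip in N (left out, the last holds). Time passes only in rows, so rows that do not move let the fingers close. It gives the time, the measured TCP pose, the force, the opening and the grip force at its end, in the units of the state.
- arm.observe(): the state, without advancing time (a new reading comes with each control period).
- arm.read_camera(name): name is "side" or "top"; returns a dict with "color" (480x640x3 uint8, red, green, blue), "fx", "fy", "cx", "cy" (pixels), "R" (3x3) and "t" (3): a world point X has camera coordinates R X + t. Camera axes: x right, y down, z forward; pixel columns grow to the right and rows downward; lengths in m; the calibration is good to about 2 mm. A picture is of the moment at which its call begins. There is no depth.
- arm.hand_in(): hands the job in; it is judged then, once.
Trained networks look in a picture, given as the dict that the camera call returned (one of the last four; its "shot" number tells which), for a name from the list of things; names that differ only in an ending like _2 or _b are one class to them, and where a whole thing is asked for, a point or a joint stands for the part that bears it (a point fixed in the world has none). Each returns a list of dicts, best first, with "p" (0 to 1); they miss things now and then, are a little off and sometimes report something else, mostly with a low value. They report only what shows in the picture. A call takes as long as a camera call. They do not tell look-alikes from the thing itself.
- arm.trace(picture, thing): "pixels" (480x640 bool, what is visible of it) and "rect" ([centre column, centre row, width, height] in pixels, round what is visible of it).
- arm.landmark_of(picture, thing): "uv" ([column, row] in pixels: a listed point, or the origin of a listed thing).
The state is a dict: "t": time; "q": joint angles; "qd": joint speeds; "effort": joint torques, N m; "tcp_pos": TCP position; "tcp_rot": TCP orientation; "ft_force": force on the tool from outside, world axes, zero at the start; "wrist_torque": the same for the moment, N m; "finger_gap": finger opening in m; "grip_force": force on a finger pad.
Only numpy, scipy, OpenCV 4.12 (cv2) and the standard library are available. Lean on these libraries where they do the work, as an engineer would, in place of code of your own. Each camera call takes 0.05 s, during which the arm holds its last target. There are 200 camera calls.

## Working session

There is one attempt and no reset: what is moved stays moved. The work goes in short steps, Python scripts to look and compute and a tool call to move; the robot and the scene stay as the last step left them, time stands still between calls to the robot, and variables do not carry over. Pictures are saved under pics/ and viewed, at most 14 in all, crops included, and the job is handed in when it is done.

Besides the shell and the picture viewer there is one more tool, called as name(argument=value, ...) on one line, values as JSON. drive_tool: Moves the arm, as the interface text tells. Shift numbers are shares of 500 mm and turn numbers shares of pi/4 rad, none past 1 either way. Its arguments: {"type":"object","properties":{"moves":{"type":"array"},"squeeze":{"type":"number"}},"required":["moves"]}

```bash
mkdir -p pics
cat > h.py <<'E'
import numpy as np,cv2
from rig import arm
from scipy.spatial.transform import Rotation as Ro
def pix2w(c,uv,z):
    d=np.array([(uv[0]-c['cx'])/c['fx'],(uv[1]-c['cy'])/c['fy'],1.]);R=np.array(c['R']);t=np.array(c['t'])
    o=-R.T@t;d=R.T@d
    return o+d*(z-o[2])/d[2]
def w2pix(c,X):
    p=np.array(c['R'])@np.asarray(X)+np.array(c['t']);return np.array([c['fx']*p[0]/p[2]+c['cx'],c['fy']*p[1]/p[2]+c['cy']])
def save(c,n): cv2.imwrite('pics/'+n+'.png',c['color'][:,:,::-1])
E
python3 - <<'E'
from h import *
s=arm.observe();print(s,arm.tip_reach)
for n in('top','side'):
    c=arm.read_camera(n);save(c,n+'0');print(n,c['fx'],c['cx'],c['cy'],np.round(c['R'],3).tolist(),np.round(c['t'],3), -np.array(c['R']).T@c['t'])
    for th in['box1','open1','reader','pad','tub','board','slot1','slot2','slot3','slot4','docket']:
        try:
            print(th,[(np.round(d['uv']).tolist(),round(d['p'],2)) for d in arm.landmark_of(c,th)][:9])
        except Exception as e: print(th,e)
E
```

```text
{'t': 0.0, 'q': array([-1.41157311,  0.43523923,  0.02494546,  1.57412395, -0.01156616,
        1.13399559, -0.07508289]), 'qd': array([-0.00157211,  0.00044678, -0.00068877,  0.00054579, -0.00047428,
        0.00014559, -0.00083187]), 'effort': array([-3.73604507e-04, -6.70472288e+01,  1.02525428e+00, -3.16221499e+01,
        1.56153372e-02,  1.24052603e-02,  5.23146326e-06]), 'tcp_pos': array([0.16169962, 0.60322355, 0.25550515]), 'tcp_rot': array([ 1.30544741e-01,  9.91442088e-01, -8.10598580e-04, -2.29867981e-05]), 'ft_force': array([ 0.27416794, -0.4766985 , -0.20518357]), 'wrist_torque': array([-0.00850571,  0.04460997, -0.04814513]), 'grip_force': 0.0, 'finger_gap': 0.08491445605853333} 0.025
top 445.24863035090846 317.92636371890956 241.93670109422447 [[0.018, -1.0, 0.015], [-0.997, -0.02, -0.081], [0.081, -0.014, -0.997]] [-0.038  0.506  1.148] [ 0.41199275 -0.0122185   1.1851754 ]
box1 [([236.0, 286.0], 0.9), ([241.0, 198.0], 0.85), ([197.0, 349.0], 0.85), ([198.0, 209.0], 0.83), ([159.0, 248.0], 0.8), ([185.0, 299.0], 0.58), ([134.0, 301.0], 0.57)]
open1 [([233.0, 246.0], 
[... 1137 characters left out ...]

pad [([377.0, 361.0], 0.73), ([383.0, 150.0], 0.6), ([448.0, 328.0], 0.54), ([377.0, 365.0], 0.42)]
tub [([276.0, 398.0], 0.84)]
board [([330.0, 251.0], 0.84), ([447.0, 328.0], 0.43)]
slot1 [([320.0, 267.0], 0.94), ([348.0, 234.0], 0.76), ([314.0, 238.0], 0.75), ([359.0, 266.0], 0.67)]
slot2 [([320.0, 267.0], 0.94), ([348.0, 234.0], 0.76), ([314.0, 238.0], 0.75), ([359.0, 266.0], 0.67)]
slot3 [([320.0, 267.0], 0.94), ([348.0, 234.0], 0.76), ([314.0, 238.0], 0.75), ([359.0, 266.0], 0.67)]
slot4 [([320.0, 267.0], 0.94), ([348.0, 234.0], 0.76), ([314.0, 238.0], 0.75), ([359.0, 266.0], 0.67)]
docket [([331.0, 254.0], 0.72), ([396.0, 239.0], 0.59), ([276.0, 194.0], 0.36), ([312.0, 240.0], 0.35)]
```

View pics/top0.png

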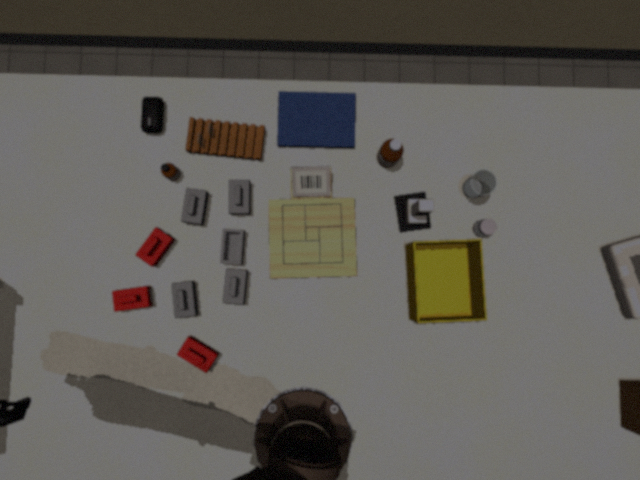

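View pics/side0.png

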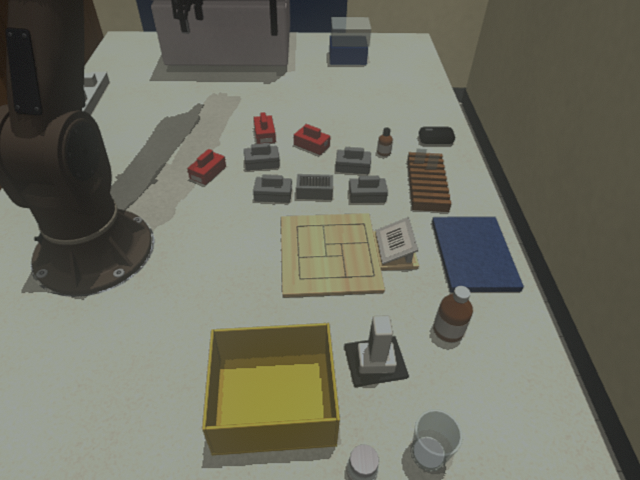

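Run:
```python
import cv2
t=cv2.imread('pics/top0.png');s=cv2.imread('pics/side0.png')
cv2.imwrite('pics/c0.png',cv2.resize(t[170:370,110:360],(750,600),interpolation=cv2.INTER_CUBIC))
```

```text
(no output)
```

View pics/c0.png

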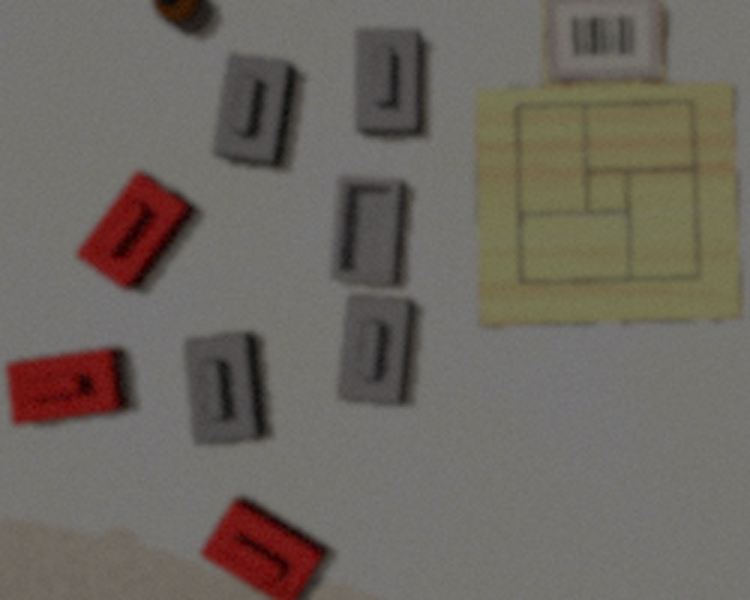

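The top view shows four lidded grey boxes with bars at (195,206), (239,197), (235,286) and (184,299), and one lidless tray at (233,247). The red look-alikes at (155,246), (132,299) and (198,353) are to be left alone. The board is at (312,237), the docket at (312,181), the reader and pad at (415,212), and the tub at (446,281).

The enlarged crop confirms that the four grey boxes have bars and that the tray is hollow. Next I'll fit their poses.

```bash
cat >> h.py <<'E'
from scipy.optimize import minimize
def cub(x0,x1,y0,y1,z0,z1): return np.array([[x,y,z] for x in(x0,x1) for y in(y0,y1) for z in(z0,z1)])/1e3
MOD={'box':[cub(-45,45,-27,27,0,36),cub(-25,25,-8,8,36,60)],'open':[cub(-45,45,-27,27,0,36)],
 'reader':[cub(-32,32,-24,24,0,30),cub(-15,15,-19,19,30,120)],'pad':[cub(-50,50,-42.5,42.5,0,10)],'tub':[cub(-100,100,-85,85,0,100)]}
def proj(c,P):
    p=P@np.array(c['R']).T+np.array(c['t']);return np.c_[c['fx']*p[:,0]/p[:,2]+c['cx'],c['fy']*p[:,1]/p[:,2]+c['cy']]
def place(P,v,z0): 
    a=v[2];R=np.array([[np.cos(a),-np.sin(a),0],[np.sin(a),np.cos(a),0],[0,0,1]]);return P@R.T+[v[0],v[1],z0]
def fit(views,kind,v0,z0=0.,yaw=True):
    """views: list of (camera, mask); returns x,y,yaw,score"""
    U=4;S=[]
    for c,m in views:
        ys,xs=np.nonzero(m);b=[max(xs.min()-15,0),max(ys.min()-15,0),xs.max()+16,ys.max()+16]
        mm=m[b[1]:b[3],b[0]:b[2]].astype(np.float32);mm=cv2.resize(mm,None,fx=U,fy=U,interpolation=cv2.INTER_LINEAR)
        S.append((c,mm,b))
    def cost(u):
        v=[u[0]/1e3,u[1]/1e3,u[2]/50];s=0
        for c,mm,b in S:
            im=np.zeros(mm.shape,np.uint8)
            for P in MOD[kind]:
                q=(proj(c,place(P,v,z0))-b[:2]+.5)*U-.5
                cv2.fillConvexPoly(im,cv2.convexHull(np.round(q*16).astype(np.int32)),1,shift=4)
            s+=np.minimum(im,mm).sum()/np.maximum(im,mm).sum()
        return -s/len(S)
    best=None
    for a in (np.arange(0,180,30) if yaw else [np.degrees(v0[2])]):
        x0=np.array([v0[0]*1e3,v0[1]*1e3,np.radians(a)*50])
        r=minimize(cost,x0,method='Nelder-Mead',options=dict(initial_simplex=x0+np.array([[0,0,0],[6,0,0],[0,6,0],[0,0,10]]),maxiter=120))
        if best is None or r.fun<best.fun:best=r
    return [round(best.x[0]/1e3,4),round(best.x[1]/1e3,4),round(np.degrees(best.x[2]/50)%180,1),round(-best.fun,3)]
LIN=np.array([[-78,-78,78,-78],[78,-78,78,78],[78,78,-78,78],[-78,78,-78,-78],[-18,78,-18,-18],[78,18,-18,18],[18,-78,18,18],[-78,-18,18,-18]])/1e3
def fitboard(c,v0):
    g=cv2.GaussianBlur(cv2.cvtColor(c['color'],cv2.COLOR_RGB2GRAY).astype(np.float32),(0,0),1.0)
    g=g-cv2.GaussianBlur(g,(0,0),6)
    T=np.linspace(0,1,60)[:,None];P=np.vstack([l[:2]*(1-T)+l[2:]*T for l in LIN]);P=np.c_[P,0*P[:,0]]
    def cost(u):
        q=proj(c,place(P,[u[0]/1e3,u[1]/1e3,u[2]/100],.012)).astype(np.float32)
        return cv2.remap(g,q[:,:1],q[:,1:],cv2.INTER_LINEAR).mean()
    best=None
    for dx in(-8,0,8):
      for dy in(-8,0,8):
        x0=np.array([v0[0]*1e3+dx,v0[1]*1e3+dy,v0[2]*100])
        r=minimize(cost,x0,method='Nelder-Mead',options=dict(initial_simplex=x0+np.array([[0,0,0],[5,0,0],[0,5,0],[0,0,5]])))
        if best is None or r.fun<best.fun:best=r
    return best.x/[1e3,1e3,100],best.fun
def shots(): return [arm.read_camera('top'),arm.read_camera('side')]
def grey(c,m): 
    v=c['color'][m].mean(0);return v[0]<1.3*v[2]
E
python3 - <<'E'
from h import *
C=shots()
for c in C: print('board',fitboard(c,(.42,.0,0)))
M={}
for k,n in(('box','box1'),('open','open1'),('reader','reader'),('pad','pad'),('tub','tub')):
    L=[]
    for c in C:
        for d in arm.trace(c,n):
            if d['p']>.3: L.append((c,d)); print(k,'top' if c is C[0] else 'side',np.round(d['rect']).tolist(),round(d['p'],2),d['pixels'].sum(),np.round(c['color'][d['pixels']].mean(0)))
    M[k]=L
import pickle;pickle.dump((C,M),open('m.pkl','wb'))
for k in M:
    zc={'box':.02,'open':.018,'reader':.04,'pad':.005,'tub':.05}[k]
    tops=[x for x in M[k] if x[0] is C[0]];sides=[x for x in M[k] if x[0] is C[1]]
    for c,d in tops:
        if not grey(c,d['pixels']) and k!='tub':continue
        w=pix2w(c,d['rect'][:2],zc)
        z0=.01 if k=='reader' else 0
        s=min(sides,key=lambda x:np.linalg.norm(pix2w(x[0],x[1]['rect'][:2],zc)-w)) if sides else None
        print(k,'top',fit([(c,d['pixels'])],k,[w[0],w[1],0],z0), 'side',s and fit([(s[0],s[1]['pixels'])],k,[w[0],w[1],0],z0))
E
```

```text
board (array([ 0.43399666, -0.01691876,  0.04663992]), np.float64(-3.2314398288726807))
board (array([ 0.43236696, -0.02017654,  0.04870116]), np.float64(-5.7729573249816895))
box top [131.0, 299.0, 36.0, 25.0] 0.88 783 [101.  23.  22.]
box top [235.0, 285.0, 25.0, 40.0] 0.81 746 [75. 72. 72.]
box top [154.0, 246.0, 40.0, 43.0] 0.76 887 [94. 26. 24.]
box top [197.0, 208.0, 30.0, 35.0] 0.75 836 [70. 67. 67.]
box top [196.0, 356.0, 41.0, 40.0] 0.73 962 [97. 28. 26.]
box top [239.0, 198.0, 22.0, 38.0] 0.59 810 [74. 72. 71.]
box top [184.0, 299.0, 30.0, 37.0] 0.56 846 [68. 66. 66.]
box side [272.0, 187.0, 34.0, 31.0] 0.95 918 [78. 80. 75.]
box side [262.0, 158.0, 37.0, 26.0] 0.87 827 [77. 78. 74.]
box side [206.0, 168.0, 40.0, 36.0] 0.82 849 [98. 59. 54.]
box side [263.0, 130.0, 25.0, 32.0] 0.76 577 [111.  65.  60.]
box side [311.0, 140.0, 36.0, 29.0] 0.76 747 [96. 58. 54.]
box side [350.0, 159.0, 37.0, 27.0] 0.68 853 [77. 79. 75.]
box side [368.0, 189.0, 41.0, 27.0] 0.6 1007 [79. 80. 76.]
open top [233.0, 244.0, 26.0, 38.0] 0.86 811 [74. 72. 71.]
open top [197.0, 205.0, 28.0, 31.0] 0.6 
[... 1974 characters left out ...]
(179.2), np.float64(0.904)]
reader top [np.float64(0.6283), np.float64(0.1776), np.float64(1.3), np.float64(0.688)] side [np.float64(0.6168), np.float64(0.1844), np.float64(0.0), np.float64(0.0)]
pad top [np.float64(0.5955), np.float64(-0.2773), np.float64(10.0), np.float64(0.484)] side [np.float64(0.5925), np.float64(-0.2829), np.float64(9.0), np.float64(0.483)]
tub top [np.float64(0.4139), np.float64(-0.3491), np.float64(3.5), np.float64(0.978)] side [np.float64(0.4111), np.float64(-0.3534), np.float64(3.2), np.float64(0.985)]
tub top [np.float64(0.5221), np.float64(-0.0139), np.float64(91.5), np.float64(0.7)] side [np.float64(0.5526), np.float64(-0.0109), np.float64(0.0), np.float64(0.0)]
```

```bash
cat >> h.py <<'E'
def toolR(psi,tilt=0.,byaw=0.):
    a=np.radians(psi);y=np.array([np.cos(a),np.sin(a),0]);z=np.array([0,0,-1.]);R=np.c_[np.cross(y,z),y,z]
    if tilt: # lean tool z toward +x of frame at yaw byaw by tilt deg
        ax=Ro.from_euler('z',byaw,degrees=True).apply([0,1,0]); R=Ro.from_rotvec(-np.radians(tilt)*ax).as_matrix()@R
    return R
def plan(p,psi,step=.07,**k):
    s=arm.observe();R0=Ro.from_quat(s['tcp_rot']).as_matrix()
    c=[toolR(psi,**k),toolR(psi+180,**k)];Rt=min(c,key=lambda R:Ro.from_matrix(R0.T@R).magnitude())
    rv=Ro.from_matrix(R0.T@Rt).as_rotvec()/(np.pi/4);d=Rt.T@(np.array(p)-s['tcp_pos'])/.5
    n=int(np.ceil(np.linalg.norm(rv)/.17));m=int(np.ceil(np.linalg.norm(d)/step))
    print('turn tot',rv.round(3),'x%d:'%n,(rv/max(n,1)).round(3),'| shift tot',d.round(3),'x%d:'%m,(d/max(m,1)).round(4))
E
python3 - <<'E'
from h import *
plan((.352,.313,.16),97.9);
E
```

```text
turn tot [ 0.    -0.    -0.509] x3: [ 0.   -0.   -0.17] | shift tot [-0.297 -0.628  0.193] x11: [-0.027  -0.0571  0.0175]
```

drive_tool(moves=[{"dp": [0,0,0],"turn": [0,0,-0.17],"jaw": 0.4},{"dp": [0,0,0],"turn": [0,0,-0.17],"jaw": 0.4},{"dp": [0,0,0],"turn": [0,0,-0.17],"jaw": 0.4},{"dp": [-0.027,-0.057,0.0175],"turn": [0,0,0],"jaw": 0.4},{"dp": [-0.027,-0.057,0.0175],"turn": [0,0,0],"jaw": 0.4},{"dp": [-0.027,-0.057,0.0175],"turn": [0,0,0],"jaw": 0.4},{"dp": [-0.027,-0.057,0.0175],"turn": [0,0,0],"jaw": 0.4},{"dp": [-0.027,-0.057,0.0175],"turn": [0,0,0],"jaw": 0.4}], squeeze=40)

```text
t: 2.6
tcp_pos: [0.249, 0.4709, 0.2124]
tcp_rot: [-0.069, 0.998, 0.0, 0.0]
ft_force: [1.3, -0.4, 0.4]
finger_gap: 0.0511
grip_force: 0.0
```

drive_tool(moves=[{"dp": [-0.027,-0.057,0.0175],"turn": [0,0,0],"jaw": 0.4},{"dp": [-0.027,-0.057,0.0175],"turn": [0,0,0],"jaw": 0.4},{"dp": [-0.027,-0.057,0.0175],"turn": [0,0,0],"jaw": 0.4},{"dp": [-0.027,-0.057,0.0175],"turn": [0,0,0],"jaw": 0.4},{"dp": [-0.027,-0.057,0.0175],"turn": [0,0,0],"jaw": 0.4},{"dp": [-0.027,-0.057,0.0175],"turn": [0,0,0],"jaw": 0.4},{"dp": [0,0,0],"turn": [0,0,0],"jaw": 0.4},{"dp": [0,0,0],"turn": [0,0,0],"jaw": 0.4}])

```text
t: 3.4
tcp_pos: [0.3525, 0.3134, 0.1601]
tcp_rot: [-0.068, 0.998, 0.0, -0.0]
ft_force: [-0.9, -0.4, -0.0]
finger_gap: 0.0513
grip_force: 0.0
```

```bash
cat >> h.py <<'E'
def scan(C=None,names=(('box','box1'),('open','open1')),pr=True):
    C=C or shots();out=[]
    for k,n in names:
        A=[[d for d in arm.trace(c,n) if d['p']>.3 and grey(c,d['pixels'])] for c in C]
        for d in A[0]:
            w=pix2w(C[0],d['rect'][:2],.02)
            f=fit([(C[0],d['pixels'])],k,[w[0],w[1],0])
            S=sorted(A[1],key=lambda x:np.linalg.norm(pix2w(C[1],x['rect'][:2],.02)-w))
            g=None
            if S and np.linalg.norm(pix2w(C[1],S[0]['rect'][:2],.02)-w)<.04: g=fit([(C[1],S[0]['pixels'])],k,[w[0],w[1],0])
            out.append((k,f,g))
            if pr: print(k,[float(x) for x in f],g and [float(x) for x in g])
    return out
E
python3 - <<'E'
from h import *
plan((.352,.313,.065),97.9); scan(names=(('box','box1'),))
E
```

```text
turn tot [ 0.     0.    -0.001] x1: [ 0.     0.    -0.001] | shift tot [ 0.001 -0.001  0.19 ] x3: [ 0.0004 -0.0002  0.0634]
box [0.5961, 0.2994, 173.6, 0.916] [0.5921, 0.2956, 173.2, 0.927]
box [0.3537, 0.3153, 8.6, 0.692] [0.3499, 0.3119, 6.1, 0.931]
box [0.6244, 0.1822, 1.4, 0.928] [0.6184, 0.1787, 179.8, 0.927]
box [0.3891, 0.1853, 176.3, 0.932] [0.3853, 0.1826, 176.7, 0.9]
box [0.4923, 0.196, 177.3, 0.943] None
```

drive_tool(moves=[{"dp": [0,0,0.06],"turn": [0,0,0],"jaw": 0.4},{"dp": [0,0,0.06],"turn": [0,0,0],"jaw": 0.4},{"dp": [0,0,0.04],"turn": [0,0,0],"jaw": 0.4},{"dp": [0,0,0.03],"turn": [0,0,0],"jaw": 0.4},{"dp": [0,0,0],"turn": [0,0,0],"jaw": 0.4}])

```text
t: 4.1
tcp_pos: [0.3509, 0.3138, 0.0636]
tcp_rot: [-0.07, 0.998, -0.001, -0.001]
ft_force: [-0.8, -0.0, 1.0]
finger_gap: 0.051
grip_force: 0.0
```

drive_tool(moves=[{"dp": [0,0,0],"turn": [0,0,0],"jaw": 1},{"dp": [0,0,0],"turn": [0,0,0],"jaw": 1},{"dp": [0,0,0],"turn": [0,0,0],"jaw": 1},{"dp": [0,0,0],"turn": [0,0,0],"jaw": 1},{"dp": [0,0,0],"turn": [0,0,0],"jaw": 1},{"dp": [0,0,0],"turn": [0,0,0],"jaw": 1}])

```text
t: 4.7
tcp_pos: [0.3526, 0.3141, 0.0658]
tcp_rot: [-0.069, 0.998, 0.001, 0.001]
ft_force: [-1.0, -1.4, 6.8]
finger_gap: 0.015
grip_force: 45.8
```

drive_tool(moves=[{"dp": [0,0,-0.03],"turn": [0,0,0],"jaw": 1},{"dp": [0,0,-0.06],"turn": [0,0,0],"jaw": 1},{"dp": [0,0,-0.06],"turn": [0,0,0],"jaw": 1},{"dp": [0,0,-0.06],"turn": [0,0,0],"jaw": 1},{"dp": [0,0,0],"turn": [0,0,0],"jaw": 1},{"dp": [0,0,0],"turn": [0,0,0],"jaw": 1}])

```text
t: 5.3
tcp_pos: [0.3522, 0.3138, 0.1703]
tcp_rot: [-0.069, 0.998, 0.0, 0.0]
ft_force: [0.1, -0.0, -1.8]
finger_gap: 0.0149
grip_force: 44.6
```

Run:
```python
from h import *
B=np.array([.4332,-.0185]);a=np.radians(2.73);R=np.array([[np.cos(a),-np.sin(a)],[np.sin(a),np.cos(a)]])
for o in((30,48),(-30,-48),(48,-30),(-48,30)):print(o,(B+R@np.array(o)/1e3).round(4))
p=B+R@np.array([-.030,-.048]);s=arm.observe()
plan((*p,s['tcp_pos'][2]),92.73)
c=arm.read_camera('top');save(c,'g1')
d=arm.read_camera('side')
im=np.hstack([cv2.resize(c['color'][120:400,110:390],(400,400)),cv2.resize(d['color'][100:310,180:390],(400,400))])
cv2.imwrite('pics/g1.png',im[:,:,::-1])
```

```text
(30, 48) [0.4609 0.0309]
(-30, -48) [ 0.4055 -0.0679]
(48, -30) [ 0.4826 -0.0462]
(-48, 30) [0.3838 0.0092]
turn tot [0.001 0.001 0.116] x1: [0.001 0.001 0.116] | shift tot [-0.07  -0.768  0.   ] x12: [-0.0058 -0.064   0.    ]
```

View pics/g1.png

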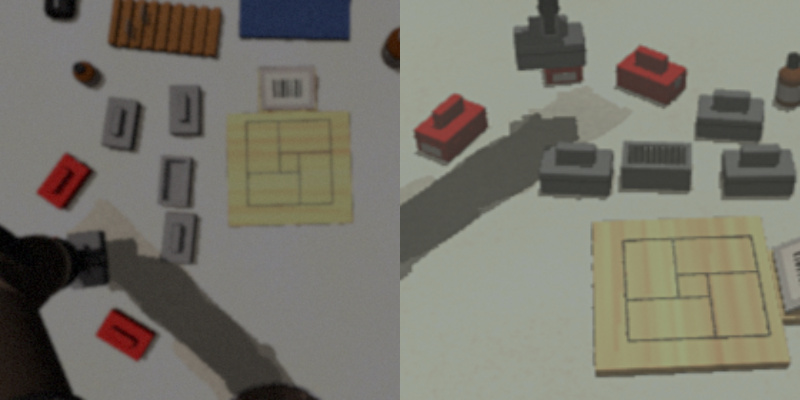

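The picture shows the box held at top crop (95,255), clear of the table, and everything else undisturbed. Next I'll carry it over outline (-30,-48).

drive_tool(moves=[{"dp": [0,0,0],"turn": [0,0,0.116],"jaw": 1},{"dp": [-0.0058,-0.064,0],"turn": [0,0,0],"jaw": 1},{"dp": [-0.0058,-0.064,0],"turn": [0,0,0],"jaw": 1},{"dp": [-0.0058,-0.064,0],"turn": [0,0,0],"jaw": 1},{"dp": [-0.0058,-0.064,0],"turn": [0,0,0],"jaw": 1},{"dp": [-0.0058,-0.064,0],"turn": [0,0,0],"jaw": 1},{"dp": [-0.0058,-0.064,0],"turn": [0,0,0],"jaw": 1}])

```text
t: 6.1
tcp_pos: [0.378, 0.1212, 0.169]
tcp_rot: [-0.024, 1.0, -0.001, -0.001]
ft_force: [0.7, 0.4, -2.1]
finger_gap: 0.0152
grip_force: 44.5
```

drive_tool(moves=[{"dp": [-0.0058,-0.064,0],"turn": [0,0,0],"jaw": 1},{"dp": [-0.0058,-0.064,0],"turn": [0,0,0],"jaw": 1},{"dp": [-0.0058,-0.064,0],"turn": [0,0,0],"jaw": 1},{"dp": [-0.0058,-0.064,0],"turn": [0,0,0],"jaw": 1},{"dp": [-0.0058,-0.064,0],"turn": [0,0,0],"jaw": 1},{"dp": [-0.0058,-0.064,0],"turn": [0,0,0],"jaw": 1},{"dp": [0,0,0],"turn": [0,0,0],"jaw": 1},{"dp": [0,0,0],"turn": [0,0,0],"jaw": 1}])

```text
t: 6.9
tcp_pos: [0.4044, -0.0685, 0.1691]
tcp_rot: [-0.023, 1.0, -0.0, -0.001]
ft_force: [0.4, 0.7, -2.2]
finger_gap: 0.0148
grip_force: 44.5
```

Run:
```python
from h import *
plan((.4055,-.0679,.081),92.73)
```

```text
turn tot [-0.    -0.003 -0.003] x1: [-0.    -0.003 -0.003] | shift tot [-0.002  0.001  0.176] x3: [-0.0008  0.0004  0.0587]
```

drive_tool(moves=[{"dp": [-0.001,0,0.06],"turn": [0,0,0],"jaw": 1},{"dp": [-0.001,0.001,0.06],"turn": [0,0,0],"jaw": 1},{"dp": [0,0,0.04],"turn": [0,0,0],"jaw": 1},{"dp": [0,0,0.02],"turn": [0,0,0],"jaw": 1},{"dp": [0,0,0],"turn": [0,0,0],"jaw": 1},{"dp": [0,0,0],"turn": [0,0,0],"jaw": 1},{"dp": [0,0,0],"turn": [0,0,0],"jaw": 1}])

```text
t: 7.6
tcp_pos: [0.4066, -0.0673, 0.0805]
tcp_rot: [-0.024, 1.0, 0.0, 0.0]
ft_force: [0.0, 0.4, -1.3]
finger_gap: 0.0149
grip_force: 44.8
```

drive_tool(moves=[{"dp": [0,0,0.004],"turn": [0,0,0],"jaw": 1},{"dp": [0,0,0],"turn": [0,0,0],"jaw": 1},{"dp": [0,0,0],"turn": [0,0,0],"jaw": 1}])

```text
t: 7.9
tcp_pos: [0.4063, -0.0676, 0.0782]
tcp_rot: [-0.024, 1.0, 0.0, 0.0]
ft_force: [-0.2, -0.2, -2.5]
finger_gap: 0.015
grip_force: 44.8
```

drive_tool(moves=[{"dp": [0,0,0.002],"turn": [0,0,0],"jaw": 1},{"dp": [0,0,0],"turn": [0,0,0],"jaw": 1},{"dp": [0,0,0],"turn": [0,0,0],"jaw": 0.45},{"dp": [0,0,0],"turn": [0,0,0],"jaw": 0.45},{"dp": [0,0,0],"turn": [0,0,0],"jaw": 0.45},{"dp": [0,0,-0.05],"turn": [0,0,0],"jaw": 0.45},{"dp": [0,0,-0.07],"turn": [0,0,0],"jaw": 0.45},{"dp": [0,0,-0.07],"turn": [0,0,0],"jaw": 0.45}])

```text
t: 8.7
tcp_pos: [0.4056, -0.0677, 0.1729]
tcp_rot: [-0.024, 1.0, -0.0, -0.001]
ft_force: [1.6, -0.2, 0.0]
finger_gap: 0.047
grip_force: 0.0
```

drive_tool(moves=[{"dp": [0,0.07,0],"turn": [0,0,0],"jaw": 0.45},{"dp": [0.0,0.07,0],"turn": [0,0,0],"jaw": 0.45},{"dp": [0,0.07,0],"turn": [0,0,0],"jaw": 0.45},{"dp": [0,0.07,0],"turn": [0,0,0],"jaw": 0.45},{"dp": [0,0.07,0],"turn": [0,0,0],"jaw": 0.45},{"dp": [0,0.07,0],"turn": [0,0,0],"jaw": 0.45},{"dp": [0,0.07,0],"turn": [0,0,0],"jaw": 0.45},{"dp": [0,0,0],"turn": [0,0,0],"jaw": 0.45}])

```text
t: 9.5
tcp_pos: [0.3943, 0.1819, 0.1722]
tcp_rot: [-0.027, 1.0, 0.001, 0.0]
ft_force: [-0.3, -0.6, -0.5]
finger_gap: 0.0471
grip_force: 0.0
```

```bash
cat >> h.py <<'E'
def boardrel(C=None,near=None):
    """poses of boxes on board, per camera, in board frame (mm,deg)"""
    C=C or shots();V=((.4341,-.0169,.0467),(.4324,-.0202,.0487))
    for c,v in zip(C,V):
        for d in arm.trace(c,'box1'):
            w=pix2w(c,d['rect'][:2],.035)
            if d['p']<.3 or not grey(c,d['pixels']) or np.hypot(w[0]-.433,w[1]+.0185)>.12: continue
            f=fit([(c,d['pixels'])],'box',[w[0],w[1],0],.012)
            a=v[2];r=np.array([[np.cos(a),np.sin(a)],[-np.sin(a),np.cos(a)]])@(np.array(f[:2])-v[:2])*1e3
            print('board frame',r.round(1),round(f[2]-np.degrees(a),1),f[3],'p',round(d['p'],2))
E
python3 - <<'E'
from h import *
C=shots()
print([fitboard(c,(.433,-.018,.047))[0] for c in C])
boardrel(C); scan(C,names=(('box','box1'),))
save(C[1],'b1')
b=[cv2.resize(C[0]['color'][190:285,260:365],(400,362),interpolation=cv2.INTER_CUBIC),cv2.resize(C[1]['color'][205:300,275:380],(400,362),interpolation=cv2.INTER_CUBIC)]
cv2.imwrite('pics/b1.png',np.hstack(b)[:,:,::-1]*1)
E
```

```text
[array([ 0.43358593, -0.01912192,  0.06334928]), array([ 0.43237121, -0.02018593,  0.0486312 ])]
board frame [-36.6 -49.2] 6.3 0.912 p 0.85
box [0.6223, 0.182, 1.2, 0.929] [0.6196, 0.1777, 179.7, 0.911]
box [0.5951, 0.2989, 174.3, 0.937] [0.5917, 0.2953, 172.4, 0.921]
box [0.3898, 0.1841, 176.3, 0.475] [0.387, 0.1816, 0.7, 0.861]
```

View pics/b1.png

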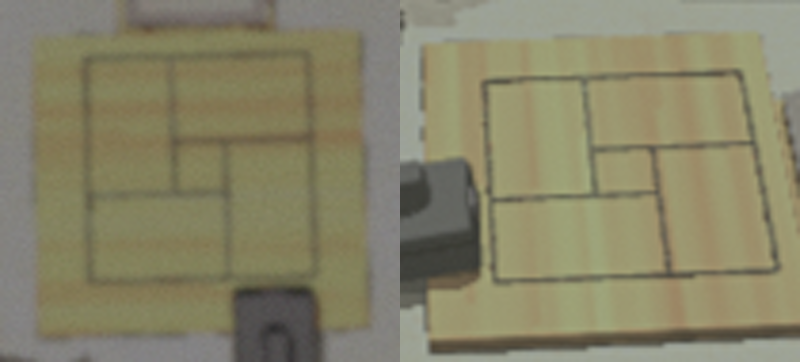

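Run:
```python
from h import *
C=shots()
for c in C:
    for d in arm.trace(c,'box1'): print(np.round(d['rect']),round(d['p'],2))
cv2.imwrite('pics/b2.png',np.hstack([C[0]['color'][130:400,110:510],C[1]['color'][100:370,180:580]])[:,:,::-1])
```

```text
[195. 208.  26.  32.] 0.91
[238. 286.  20.  40.] 0.87
[331. 282.  29.  36.] 0.75
[240. 199.  22.  41.] 0.71
[123. 300.  23.  24.] 0.63
[154. 246.  42.  41.] 0.63
[273. 264.  46.  33.] 0.88
[368. 189.  38.  22.] 0.87
[274. 188.  36.  27.] 0.83
[353. 159.  37.  27.] 0.78
[208. 169.  38.  31.] 0.78
[310. 138.  36.  30.] 0.73
[262. 132.  14.  28.] 0.5
```

View pics/b2.png

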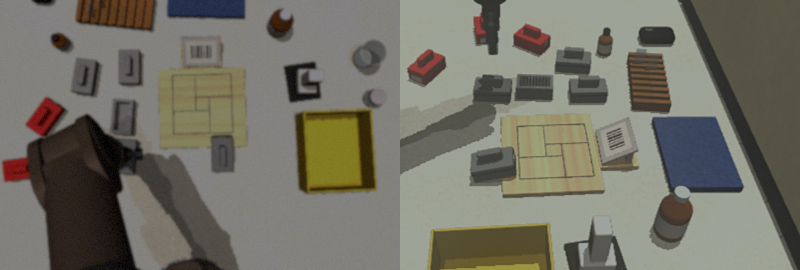

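The released box is no longer in its outline: it was knocked about 7 cm towards -x, and now shows at (331,282) top and (273,264) side, over the board's edge. I'll fit it again.

```bash
python3 - <<'E'
from h import *
C=shots()
R=[(331,282),(273,264)]
for c,r in zip(C,R):
    L=[d for d in arm.trace(c,'box1') if np.hypot(d['rect'][0]-r[0],d['rect'][1]-r[1])<10]
    if not L: print('miss');continue
    w=pix2w(c,r,.035)
    for z in(0,.006,.012): print(w.round(3),z,fit([(c,L[0]['pixels'])],'box',[w[0],w[1],0],z))
plan((.388,.183,.16),88)
E
python3 - <<'E'
from h import *
C=shots()
cv2.imwrite('pics/b3.png',np.hstack([cv2.resize(C[0]['color'][255:305,305:355],(400,400),interpolation=cv2.INTER_CUBIC),cv2.resize(C[1]['color'][235:295,245:305],(400,400),interpolation=cv2.INTER_CUBIC)])[:,:,::-1])
E
```

```text
[ 0.403 -0.064  0.035] 0 [np.float64(0.4015), np.float64(-0.0657), np.float64(0.6), np.float64(0.937)]
[ 0.403 -0.064  0.035] 0.006 [np.float64(0.4019), np.float64(-0.065), np.float64(0.8), np.float64(0.937)]
[ 0.403 -0.064  0.035] 0.012 [np.float64(0.4017), np.float64(-0.0648), np.float64(0.8), np.float64(0.937)]
[ 0.4   -0.077  0.035] 0 [np.float64(0.3976), np.float64(-0.0598), np.float64(8.7), np.float64(0.907)]
[ 0.4   -0.077  0.035] 0.006 [np.float64(0.3982), np.float64(-0.0652), np.float64(7.3), np.float64(0.901)]
[ 0.4   -0.077  0.035] 0.012 [np.float64(0.3985), np.float64(-0.0701), np.float64(8.0), np.float64(0.893)]
turn tot [0.    0.    0.105] x1: [0.    0.    0.105] | shift tot [0.014 0.012 0.024] x1: [0.0136 0.0116 0.0242]
```

View pics/b3.png

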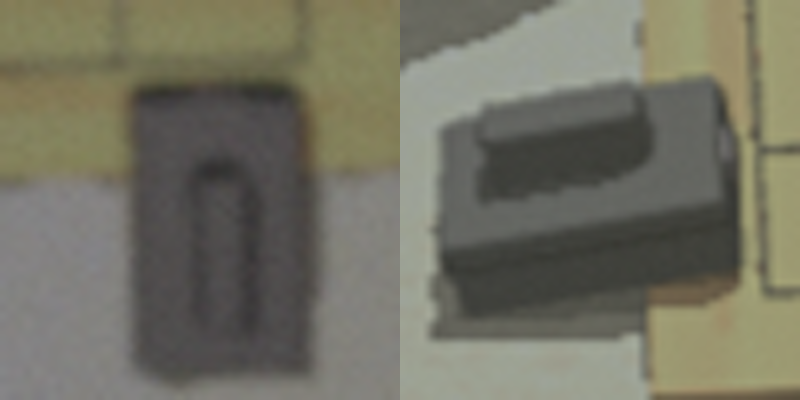

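The box lies exactly where I put it. My board fit had locked onto the wrong lines, so I'll redo it starting from the slot landmarks.

Run:
```python
from h import *
C=shots()
V=[]
for c,n in zip(C,'ts'):
    W=np.array([pix2w(c,d['uv'],.012)[:2] for d in arm.landmark_of(c,'slot1') if d['p']>.4]);print(W.round(4).tolist())
    m=W.mean(0);v=fitboard(c,(m[0],m[1],.03));print(v[0].round(4),v[1]);V.append(v[0])
    print('docket',[(np.round(d['uv'],1).tolist(),round(d['p'],2)) for d in arm.landmark_of(c,'docket')])
im=[]
for c,v,b in zip(C,V,((255,165),(270,200))):
    I=cv2.resize(c['color'][b[1]:b[1]+110,b[0]:b[0]+150],(750,550),interpolation=cv2.INTER_CUBIC)
    for l in LIN:
        q=proj(c,place(np.c_[l.reshape(2,2),[0,0]],v,.012));q=np.round(((q-b+.5)*5-.5)).astype(int)
        cv2.line(I,tuple(map(int,q[0])),tuple(map(int,q[1])),(255,0,0),1)
    im.append(cv2.resize(I,(400,293),interpolation=cv2.INTER_AREA))
cv2.imwrite('pics/b4.png',np.hstack(im)[:,:,::-1])
m=(V[0]+V[1])/2;a=m[2];R=np.array([[np.cos(a),-np.sin(a)],[np.sin(a),np.cos(a)]])
print(m)
for o in((30,48),(-30,-48),(48,-30),(-48,30)):print(o,(m[:2]+R@np.array(o)/1e3).round(4))
```

```text
[[0.5783, -0.0421], [0.5563, 0.0419], [0.4825, 0.0112], [0.4973, -0.0538]]
[ 0.5294 -0.0125  0.0458] -8.538140296936035
docket [([313.0, 179.9], 0.72)]
[[0.5579, 0.0264], [0.4845, 0.0233], [0.579, -0.0509], [0.498, -0.0644]]
[ 0.5281 -0.0158  0.0477] -15.75476360321045
docket [([396.1, 237.1], 0.69)]
[ 0.52872133 -0.01416129  0.04677087]
(30, 48) [0.5564 0.0352]
(-30, -48) [ 0.501  -0.0635]
(48, -30) [ 0.5781 -0.0419]
(-48, 30) [0.4794 0.0136]
```

View pics/b4.png

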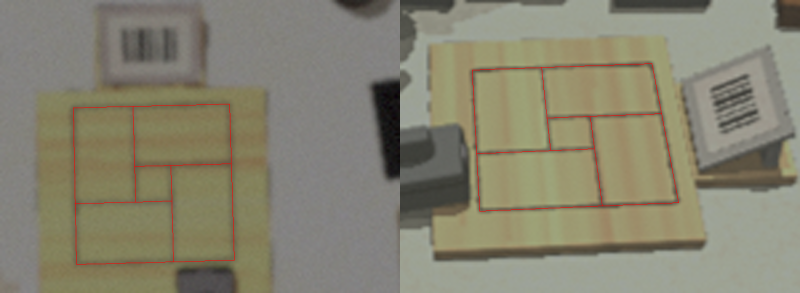

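Now the overlay matches the printed lines: board centre (0.529,-0.014), yaw 2.7°. The first box leans on the board's rear edge. I'll first pick the box under the gripper, at (0.387,0.184).

drive_tool(moves=[{"dp": [0.0152,0.0136,0.02],"turn": [0,0,0.134],"jaw": 0.45},{"dp": [0,0,0.06],"turn": [0,0,0],"jaw": 0.45},{"dp": [0,0,0.06],"turn": [0,0,0],"jaw": 0.45},{"dp": [0,0,0.04],"turn": [0,0,0],"jaw": 0.45},{"dp": [0,0,0.03],"turn": [0,0,0],"jaw": 0.45},{"dp": [0,0,0],"turn": [0,0,0],"jaw": 0.45}])

```text
t: 11.2
tcp_pos: [0.3856, 0.183, 0.0656]
tcp_rot: [0.029, 1.0, -0.001, -0.001]
ft_force: [-0.4, -0.4, -0.4]
finger_gap: 0.047
grip_force: 0.0
```

drive_tool(moves=[{"dp": [0,0,0],"turn": [0,0,0],"jaw": 1},{"dp": [0,0,0],"turn": [0,0,0],"jaw": 1},{"dp": [0,0,0],"turn": [0,0,0],"jaw": 1},{"dp": [0,0,0],"turn": [0,0,0],"jaw": 1},{"dp": [0,0,0],"turn": [0,0,0],"jaw": 1}])

```text
t: 11.7
tcp_pos: [0.387, 0.1836, 0.0677]
tcp_rot: [0.029, 1.0, 0.0, 0.001]
ft_force: [0.0, -2.3, 8.0]
finger_gap: 0.0151
grip_force: 43.9
```

drive_tool(moves=[{"dp": [0,0,-0.03],"turn": [0,0,0],"jaw": 1},{"dp": [0,0,-0.06],"turn": [0,0,0],"jaw": 1},{"dp": [0,0,-0.06],"turn": [0,0,0],"jaw": 1},{"dp": [0,0,-0.06],"turn": [0,0,0],"jaw": 1},{"dp": [0,0,0],"turn": [0,0,0],"jaw": 1},{"dp": [0,0,0],"turn": [0,0,0],"jaw": 1}])

```text
t: 12.3
tcp_pos: [0.3866, 0.1837, 0.1723]
tcp_rot: [0.029, 1.0, 0.001, 0.001]
ft_force: [-0.8, 0.4, -2.7]
finger_gap: 0.0145
grip_force: 42.6
```

Run:
```python
from h import *
plan((.5781,-.0419,.17),2.7)
```

```text
turn tot [0.002 0.    1.867] x11: [0.   0.   0.17] | shift tot [-0.469  0.361  0.005] x9: [-0.0521  0.0401  0.0005]
```

drive_tool(moves=[{"dp": [0,0,0],"turn": [0,0,0.17],"jaw": 1},{"dp": [0,0,0],"turn": [0,0,0.17],"jaw": 1},{"dp": [0,0,0],"turn": [0,0,0.17],"jaw": 1},{"dp": [0,0,0],"turn": [0,0,0.17],"jaw": 1},{"dp": [0,0,0],"turn": [0,0,0.17],"jaw": 1},{"dp": [0,0,0],"turn": [0,0,0.17],"jaw": 1},{"dp": [0,0,0],"turn": [0,0,0.17],"jaw": 1},{"dp": [0,0,0],"turn": [0,0,0.17],"jaw": 1}])

```text
t: 13.1
tcp_pos: [0.3857, 0.183, 0.1706]
tcp_rot: [0.536, 0.844, -0.001, -0.0]
ft_force: [-0.4, -0.2, -3.1]
finger_gap: 0.0149
grip_force: 42.6
```

drive_tool(moves=[{"dp": [0,0,0],"turn": [0,0,0.17],"jaw": 1},{"dp": [0,0,0],"turn": [0,0,0.17],"jaw": 1},{"dp": [0,0,0],"turn": [0,0,0.167],"jaw": 1},{"dp": [-0.052,0.04,0],"turn": [0,0,0],"jaw": 1},{"dp": [-0.052,0.04,0],"turn": [0,0,0],"jaw": 1},{"dp": [-0.052,0.04,0],"turn": [0,0,0],"jaw": 1},{"dp": [-0.052,0.04,0],"turn": [0,0,0],"jaw": 1},{"dp": [-0.052,0.04,0],"turn": [0,0,0],"jaw": 1}])

```text
t: 13.9
tcp_pos: [0.4923, 0.0571, 0.1704]
tcp_rot: [0.69, 0.724, -0.001, -0.001]
ft_force: [0.6, 0.7, -2.6]
finger_gap: 0.0152
grip_force: 42.6
```

drive_tool(moves=[{"dp": [-0.052,0.04,0],"turn": [0,0,0],"jaw": 1},{"dp": [-0.052,0.04,0],"turn": [0,0,0],"jaw": 1},{"dp": [-0.052,0.04,0],"turn": [0,0,0],"jaw": 1},{"dp": [-0.052,0.04,0],"turn": [0,0,0],"jaw": 1},{"dp": [0,0,0],"turn": [0,0,0],"jaw": 1},{"dp": [0,0,0],"turn": [0,0,0],"jaw": 1}])

```text
t: 14.5
tcp_pos: [0.5765, -0.0425, 0.1701]
tcp_rot: [0.691, 0.723, -0.001, -0.001]
ft_force: [-0.5, 0.2, -2.4]
finger_gap: 0.015
grip_force: 42.6
```

Run:
```python
from h import *
plan((.5781,-.0419,.08),2.7)
```

```text
turn tot [-0.004  0.001 -0.003] x1: [-0.004  0.001 -0.003] | shift tot [0.001 0.003 0.18 ] x3: [0.0003 0.0011 0.0601]
```

drive_tool(moves=[{"dp": [0,0.002,0.06],"turn": [0,0,0],"jaw": 1},{"dp": [0,0.001,0.06],"turn": [0,0,0],"jaw": 1},{"dp": [0,0,0.04],"turn": [0,0,0],"jaw": 1},{"dp": [0,0,0.018],"turn": [0,0,0],"jaw": 1},{"dp": [0,0,0.002],"turn": [0,0,0],"jaw": 1},{"dp": [0,0,0.002],"turn": [0,0,0],"jaw": 1},{"dp": [0,0,0],"turn": [0,0,0],"jaw": 1}])

```text
t: 15.2
tcp_pos: [0.5792, -0.0414, 0.0816]
tcp_rot: [0.69, 0.724, 0.0, 0.0]
ft_force: [0.3, 0.3, -2.9]
finger_gap: 0.0151
grip_force: 42.6
```

drive_tool(moves=[{"dp": [0,0,0.001],"turn": [0,0,0],"jaw": 1},{"dp": [0,0,0],"turn": [0,0,0],"jaw": 0.5},{"dp": [0,0,0],"turn": [0,0,0],"jaw": 0.5},{"dp": [0,0,0],"turn": [0,0,0],"jaw": 0.5},{"dp": [0,0,-0.05],"turn": [0,0,0],"jaw": 0.5},{"dp": [0,0,-0.07],"turn": [0,0,0],"jaw": 0.5},{"dp": [0,0,-0.07],"turn": [0,0,0],"jaw": 0.5},{"dp": [0,0,-0.03],"turn": [0,0,0],"jaw": 0.5}])

```text
t: 16.0
tcp_pos: [0.5803, -0.0422, 0.1939]
tcp_rot: [0.691, 0.723, 0.002, 0.002]
ft_force: [0.3, 0.2, 0.9]
finger_gap: 0.0426
grip_force: 0.0
```

Run:
```python
from h import *
plan((.3906,-.0675,.15),92.7,tilt=12.4,byaw=2.7)
```

```text
turn tot [-0.212  0.212  1.991] x12: [-0.018  0.018  0.166] | shift tot [-0.391  0.033  0.004] x6: [-0.0652  0.0055  0.0007]
```

drive_tool(moves=[{"dp": [0,0,0],"turn": [0,0,-0.167],"jaw": 0.5},{"dp": [0,0,0],"turn": [0,0,-0.167],"jaw": 0.5},{"dp": [0,0,0],"turn": [0,0,-0.167],"jaw": 0.5},{"dp": [0,0,0],"turn": [0,0,-0.167],"jaw": 0.5},{"dp": [0,0,0],"turn": [0,0,-0.167],"jaw": 0.5},{"dp": [0,0,0],"turn": [0,0,-0.167],"jaw": 0.5},{"dp": [0,0,0],"turn": [0,0,-0.167],"jaw": 0.5},{"dp": [0,0,0],"turn": [0,0,-0.167],"jaw": 0.5}])

```text
t: 16.8
tcp_pos: [0.5789, -0.0419, 0.1907]
tcp_rot: [0.233, 0.973, 0.0, 0.0]
ft_force: [-0.0, -0.4, 0.7]
finger_gap: 0.0424
grip_force: 0.0
```

drive_tool(moves=[{"dp": [0,0,0],"turn": [0,0,-0.167],"jaw": 0.5},{"dp": [0,0,0],"turn": [0,0,-0.167],"jaw": 0.5},{"dp": [0,0,0],"turn": [0,0,-0.167],"jaw": 0.5},{"dp": [0,0,0],"turn": [0,0,-0.163],"jaw": 0.5},{"dp": [0,0,0],"turn": [0,-0.138,0],"jaw": 0.5},{"dp": [0,0,0],"turn": [0,-0.138,0],"jaw": 0.5},{"dp": [0,0,0],"turn": [0,0,0],"jaw": 0.5}])

```text
t: 17.5
tcp_pos: [0.576, -0.0424, 0.1901]
tcp_rot: [-0.023, 0.994, 0.003, 0.108]
ft_force: [-0.5, 0.4, 0.6]
finger_gap: 0.0427
grip_force: 0.0
```

Run:
```python
from h import *
plan((.3906,-.0675,.15),92.7,tilt=12.4,byaw=2.7)
```

```text
turn tot [-0.     0.    -0.002] x1: [-0.     0.    -0.002] | shift tot [ 0.381 -0.033 -0.002] x6: [ 0.0636 -0.0054 -0.0003]
```

drive_tool(moves=[{"dp": [0.0636,-0.0054,0],"turn": [0,0,0],"jaw": 0.5},{"dp": [0.0636,-0.0054,0],"turn": [0,0,0],"jaw": 0.5},{"dp": [0.0636,-0.0054,0],"turn": [0,0,0],"jaw": 0.5},{"dp": [0.0636,-0.0054,0],"turn": [0,0,0],"jaw": 0.5},{"dp": [0.0636,-0.0054,0],"turn": [0,0,0],"jaw": 0.5},{"dp": [0.0636,-0.0054,0],"turn": [0,0,0],"jaw": 0.5},{"dp": [0,0,0],"turn": [0,0,0],"jaw": 0.5},{"dp": [0,0,0],"turn": [0,0,0],"jaw": 0.5}])

```text
t: 18.3
tcp_pos: [0.3943, -0.0667, 0.1501]
tcp_rot: [-0.023, 0.994, 0.003, 0.108]
ft_force: [0.4, -0.5, 0.4]
finger_gap: 0.0424
grip_force: 0.0
```

```bash
sed -i 's/V=((.4341.*$/V=((.5294,-.0125,.0458),(.5281,-.0158,.0477))/; s/np.hypot(w\[0\]-.433,w\[1\]+.0185)>.12/np.hypot(w[0]-.529,w[1]+.014)>.11/' h.py
python3 - <<'E'
from h import *
C=shots()
plan((.3906,-.0675,.075),92.7,tilt=12.4,byaw=2.7)
boardrel(C)
cv2.imwrite('pics/b5.png',np.hstack([cv2.resize(C[0]['color'][180:290,255:365],(400,400),interpolation=cv2.INTER_CUBIC),cv2.resize(C[1]['color'][195:305,245:395],(545,400),interpolation=cv2.INTER_CUBIC)[:,:400]])[:,:,::-1])
E
```

```text
turn tot [-0.     0.002 -0.   ] x1: [-0.     0.002 -0.   ] | shift tot [ 0.042 -0.001  0.145] x3: [ 0.014  -0.0005  0.0483]
board frame [-79.2 -47.3] -1.6 0.457 p 0.74
board frame [ 49.7 -28.5] 88.6 0.945 p 0.61
board frame [ 47.1 -27.5] 88.7 0.908 p 0.8
```

View pics/b5.png

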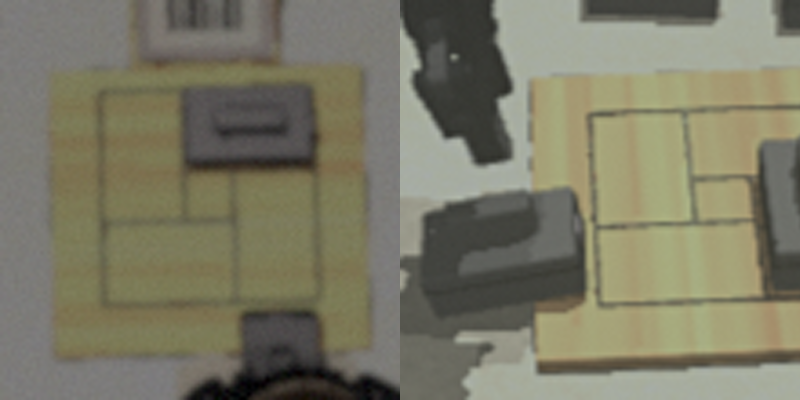

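B lies in the upper-right outline at board (48.4,-28.0), about 2 mm off and turned about 1.3°, so I'll trim it later. Now I'll recover the leaning box with a tilted grasp.

drive_tool(moves=[{"dp": [0.014,0,0.048],"turn": [0,0,0],"jaw": 0.5},{"dp": [0.014,0,0.048],"turn": [0,0,0],"jaw": 0.5},{"dp": [0.009,0,0.03],"turn": [0,0,0],"jaw": 0.5},{"dp": [0.005,0,0.018],"turn": [0,0,0],"jaw": 0.5},{"dp": [0,0,0],"turn": [0,0,0],"jaw": 0.5},{"dp": [0,0,0],"turn": [0,0,0],"jaw": 0.5}])

```text
t: 19.1
tcp_pos: [0.3891, -0.0668, 0.0748]
tcp_rot: [-0.023, 0.994, 0.003, 0.108]
ft_force: [-0.5, -0.7, -0.3]
finger_gap: 0.0427
grip_force: 0.0
```

drive_tool(moves=[{"dp": [0,0,0],"turn": [0,0,0],"jaw": 1},{"dp": [0,0,0],"turn": [0,0,0],"jaw": 1},{"dp": [0,0,0],"turn": [0,0,0],"jaw": 1},{"dp": [0,0,0],"turn": [0,0,0],"jaw": 1},{"dp": [0,0,0],"turn": [0,0,0],"jaw": 1}])

```text
t: 19.6
tcp_pos: [0.3891, -0.0669, 0.0751]
tcp_rot: [-0.023, 0.994, 0.002, 0.109]
ft_force: [-0.1, -1.1, 6.4]
finger_gap: 0.0151
grip_force: 44.5
```

drive_tool(moves=[{"dp": [-0.006,0,-0.03],"turn": [0,0,0],"jaw": 1},{"dp": [-0.013,0,-0.06],"turn": [0,0,0],"jaw": 1},{"dp": [-0.013,0,-0.06],"turn": [0,0,0],"jaw": 1},{"dp": [-0.008,0,-0.04],"turn": [0,0,0],"jaw": 1},{"dp": [0,0,0],"turn": [0,0.138,0],"jaw": 1},{"dp": [0,0,0],"turn": [0,0.138,0],"jaw": 1},{"dp": [0,0,0],"turn": [0,0,0],"jaw": 1},{"dp": [0,0,0],"turn": [0,0,0],"jaw": 1}])

```text
t: 20.4
tcp_pos: [0.3872, -0.0668, 0.1711]
tcp_rot: [-0.024, 1.0, 0.0, 0.0]
ft_force: [-1.0, 0.3, -3.2]
finger_gap: 0.015
grip_force: 43.4
```

Run:
```python
from h import *
C=shots()
plan((.501,-.0635,.17),92.7)
cv2.imwrite('pics/b6.png',cv2.resize(C[1]['color'][165:305,205:395],(600,442),interpolation=cv2.INTER_CUBIC)[:,:,::-1])
```

```text
turn tot [ 0.    -0.    -0.001] x1: [ 0.    -0.    -0.001] | shift tot [-0.23  -0.004  0.002] x4: [-0.0574 -0.001   0.0006]
```

View pics/b6.png

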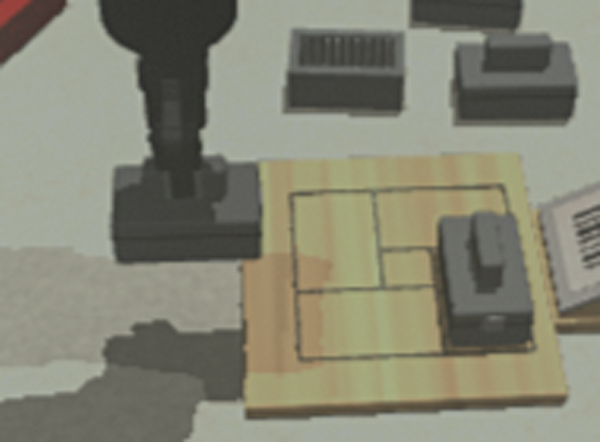

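The held box is level, and B stands inside its outline. Next the held box goes into outline (-30,-48).

drive_tool(moves=[{"dp": [-0.057,-0.001,0],"turn": [0,0,0],"jaw": 1},{"dp": [-0.057,-0.001,0],"turn": [0,0,0],"jaw": 1},{"dp": [-0.057,-0.001,0],"turn": [0,0,0],"jaw": 1},{"dp": [-0.057,-0.001,0],"turn": [0,0,0],"jaw": 1},{"dp": [0,0,0],"turn": [0,0,0],"jaw": 1},{"dp": [0,0,0],"turn": [0,0,0],"jaw": 1}])

```text
t: 21.1
tcp_pos: [0.5005, -0.0637, 0.1712]
tcp_rot: [-0.023, 1.0, 0.0, -0.0]
ft_force: [-0.4, 0.6, -1.5]
finger_gap: 0.0145
grip_force: 43.4
```

Run:
```python
from h import *
plan((.501,-.0635,.079),92.7)
C=shots();boardrel(C)
for c in C:
  for d in arm.trace(c,'box1'):
    w=pix2w(c,d['rect'][:2],.13)
    if grey(c,d['pixels']) and np.hypot(w[0]-.501,w[1]+.063)<.03: print('held',d['rect'],fit([(c,d['pixels'])],'box',[w[0],w[1],0],.104))
```

```text
turn tot [ 0.    -0.001 -0.001] x1: [ 0.    -0.001 -0.001] | shift tot [-0.001  0.     0.184] x3: [-0.0003  0.0001  0.0615]
board frame [ 48.4 -27.2] 89.7 0.916 p 0.89
board frame [-22.7  40.6] 1.7 0.758 p 0.85
held [322.0, 231.4, 46.7, 30.9] [np.float64(0.4981), np.float64(-0.0645), np.float64(1.2), np.float64(0.773)]
```

drive_tool(moves=[{"dp": [-0.001,0,0.06],"turn": [0,0,0],"jaw": 1},{"dp": [-0.002,0,0.06],"turn": [0,0,0],"jaw": 1},{"dp": [0,0,0.04],"turn": [0,0,0],"jaw": 1},{"dp": [0,0,0.018],"turn": [0,0,0],"jaw": 1},{"dp": [0,0,0.003],"turn": [0,0,0],"jaw": 1},{"dp": [0,0,0.003],"turn": [0,0,0],"jaw": 1},{"dp": [0,0,0],"turn": [0,0,0],"jaw": 1}])

```text
t: 22.1
tcp_pos: [0.5037, -0.0635, 0.0806]
tcp_rot: [-0.023, 1.0, 0.0, 0.001]
ft_force: [-0.7, 0.1, -1.6]
finger_gap: 0.0147
grip_force: 43.4
```

drive_tool(moves=[{"dp": [0,0,0.001],"turn": [0,0,0],"jaw": 1},{"dp": [0,0,0],"turn": [0,0,0],"jaw": 0.5},{"dp": [0,0,0],"turn": [0,0,0],"jaw": 0.5},{"dp": [0,0,0],"turn": [0,0,0],"jaw": 0.5},{"dp": [0,0,-0.05],"turn": [0,0,0],"jaw": 0.5},{"dp": [0,0,-0.07],"turn": [0,0,0],"jaw": 0.5},{"dp": [0,0,-0.07],"turn": [0,0,0],"jaw": 0.5},{"dp": [0,0,0],"turn": [0,0,0],"jaw": 0.5}])

```text
t: 22.9
tcp_pos: [0.5057, -0.0637, 0.1786]
tcp_rot: [-0.023, 1.0, -0.0, 0.004]
ft_force: [1.4, -0.4, -0.2]
finger_gap: 0.0431
grip_force: 0.0
```

Run:
```python
from h import *
plan((.4905,.1943,.19),87.5)
```

```text
turn tot [-0.     0.01   0.115] x1: [-0.     0.01   0.115] | shift tot [ 0.053  0.514 -0.023] x8: [ 0.0066  0.0643 -0.0029]
```

drive_tool(moves=[{"dp": [0.0066,0.0643,-0.003],"turn": [0,0,0.115],"jaw": 0},{"dp": [0.0066,0.0643,-0.003],"turn": [0,0,0],"jaw": 0},{"dp": [0.0066,0.0643,-0.003],"turn": [0,0,0],"jaw": 0},{"dp": [0.0066,0.0643,-0.003],"turn": [0,0,0],"jaw": 0},{"dp": [0.0066,0.0643,-0.003],"turn": [0,0,0],"jaw": 0},{"dp": [0.0066,0.0643,-0.003],"turn": [0,0,0],"jaw": 0},{"dp": [0.0066,0.0643,-0.003],"turn": [0,0,0],"jaw": 0},{"dp": [0.0066,0.0643,-0.003],"turn": [0,0,0],"jaw": 0}])

```text
t: 23.7
tcp_pos: [0.4845, 0.1955, 0.1858]
tcp_rot: [0.022, 1.0, -0.0, -0.0]
ft_force: [0.4, 0.2, -0.3]
finger_gap: 0.0854
grip_force: 0.0
```

```bash
cat >> h.py <<'E'
def edgecheck(C,n):
    ims=[]
    for c,v,b in zip(C,((.5294,-.0125,.0458),(.5281,-.0158,.0477)),((262,190),(285,205))):
        I=cv2.resize(c['color'][b[1]:b[1]+100,b[0]:b[0]+107],(856,800),interpolation=cv2.INTER_CUBIC)
        I=cv2.convertScaleAbs(I,alpha=1.6)
        for l in LIN:
            q=proj(c,place(np.c_[l.reshape(2,2),[0,0]],v,.012));q=np.round(((q-b+.5)*8-.5)).astype(int)
            cv2.line(I,tuple(map(int,q[0])),tuple(map(int,q[1])),(255,0,0),1)
        ims.append(cv2.resize(I,(400,374),interpolation=cv2.INTER_AREA))
    cv2.imwrite('pics/%s.png'%n,np.hstack(ims)[:,:,::-1])
E
python3 - <<'E'
from h import *
C=shots();boardrel(C);boardrel();edgecheck(C,'e1');scan(C)
plan((.4905,.1943,.09),87.5)
E
```

```text
board frame [ 57.6 -28.3] 89.4 0.908 p 0.92
board frame [-25.8 -46.9] -0.2 0.932 p 0.68
board frame [-28.6 -47.8] 2.1 0.935 p 0.9
board frame [ 71.6 -23.5] 87.1 0.89 p 0.75
board frame [-26.8 -47.4] 1.0 0.94 p 0.98
board frame [ 73.5 -26.3] 91.7 0.934 p 0.76
board frame [ 69.6 -27.2] 89.0 0.923 p 0.81
board frame [-27.9 -46.2] -0.3 0.921 p 0.79
box [0.59, -0.038, 91.4, 0.919] [0.6026, -0.0247, 91.7, 0.908]
box [0.6234, 0.1825, 0.6, 0.935] [0.6191, 0.1788, 2.4, 0.934]
box [0.5066, -0.0609, 3.0, 0.933] [0.5027, -0.0545, 4.6, 0.937]
box [0.6268, 0.2469, 106.2, 0.236] [0.5915, 0.297, 173.0, 0.921]
open [0.4926, 0.1959, 177.0, 0.494] [0.4884, 0.1921, 177.5, 0.943]
turn tot [-0.     0.    -0.001] x1: [-0.     0.    -0.001] | shift tot [-0.011  0.002  0.193] x3: [-0.0036  0.0006  0.0642]
```

View pics/e1.png

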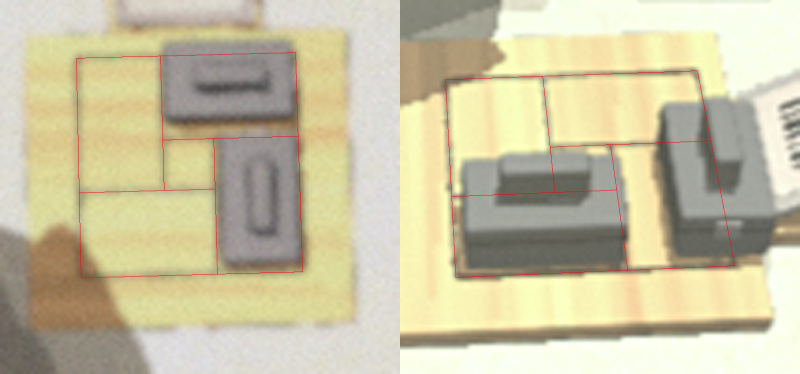

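Between my two pictures B was knocked in +x: it is now at board (72,-26), in front of the docket. The other box sits at (-27,-47) and needs about a 3 mm trim. First I'll move the tray to the tub.

drive_tool(moves=[{"dp": [-0.011,0.002,0.05],"turn": [0,0,0],"jaw": 0},{"dp": [0,0,0.07],"turn": [0,0,0],"jaw": 0},{"dp": [0,0,0.07],"turn": [0,0,0],"jaw": 0},{"dp": [0,0,0.06],"turn": [0,0,0],"jaw": 0},{"dp": [0,0,0.04],"turn": [0,0,0],"jaw": 0},{"dp": [0,0,0.024],"turn": [0,0,0],"jaw": 0},{"dp": [0,0,0],"turn": [0,0,0],"jaw": 0}])

```text
t: 25.0
tcp_pos: [0.4898, 0.1946, 0.0281]
tcp_rot: [0.022, 1.0, -0.001, -0.001]
ft_force: [0.5, -0.1, -0.3]
finger_gap: 0.0855
grip_force: 0.0
```

drive_tool(moves=[{"dp": [0,0,0],"turn": [0,0,0],"jaw": 1},{"dp": [0,0,0],"turn": [0,0,0],"jaw": 1},{"dp": [0,0,0],"turn": [0,0,0],"jaw": 1},{"dp": [0,0,0],"turn": [0,0,0],"jaw": 1},{"dp": [0,0,0],"turn": [0,0,0],"jaw": 1}])

```text
t: 25.5
tcp_pos: [0.4913, 0.1954, 0.0305]
tcp_rot: [0.022, 1.0, 0.001, 0.001]
ft_force: [-0.5, -0.5, 6.8]
finger_gap: 0.0535
grip_force: 42.7
```

drive_tool(moves=[{"dp": [0,0,-0.04],"turn": [0,0,0],"jaw": 1},{"dp": [0,0,-0.07],"turn": [0,0,0],"jaw": 1},{"dp": [0,0,-0.07],"turn": [0,0,0],"jaw": 1},{"dp": [0,0,-0.07],"turn": [0,0,0],"jaw": 1},{"dp": [0,0,-0.07],"turn": [0,0,0],"jaw": 1},{"dp": [0,0,-0.04],"turn": [0,0,0],"jaw": 1},{"dp": [0,0,0],"turn": [0,0,0],"jaw": 1}])

```text
t: 26.2
tcp_pos: [0.492, 0.1958, 0.2129]
tcp_rot: [0.022, 1.0, 0.002, 0.003]
ft_force: [0.3, -0.6, -2.5]
finger_gap: 0.0532
grip_force: 42.6
```

Run:
```python
from h import *
plan((.4125,-.3513,.21),93.3)
```

```text
turn tot [ 0.004  0.007 -0.129] x1: [ 0.004  0.007 -0.129] | shift tot [ 0.222 -1.083  0.006] x16: [ 0.0139 -0.0677  0.0004]
```

drive_tool(moves=[{"dp": [0,0,0],"turn": [0,0,-0.129],"jaw": 1},{"dp": [0.0139,-0.0677,0],"turn": [0,0,0],"jaw": 1},{"dp": [0.0139,-0.0677,0],"turn": [0,0,0],"jaw": 1},{"dp": [0.0139,-0.0677,0],"turn": [0,0,0],"jaw": 1},{"dp": [0.0139,-0.0677,0],"turn": [0,0,0],"jaw": 1},{"dp": [0.0139,-0.0677,0],"turn": [0,0,0],"jaw": 1},{"dp": [0.0139,-0.0677,0],"turn": [0,0,0],"jaw": 1},{"dp": [0.0139,-0.0677,0],"turn": [0,0,0],"jaw": 1}])

```text
t: 27.0
tcp_pos: [0.4546, -0.0456, 0.2086]
tcp_rot: [-0.029, 1.0, 0.0, -0.0]
ft_force: [0.9, -0.1, -1.2]
finger_gap: 0.0535
grip_force: 42.6
```

drive_tool(moves=[{"dp": [0.0139,-0.0677,0],"turn": [0,0,0],"jaw": 1},{"dp": [0.0139,-0.0677,0],"turn": [0,0,0],"jaw": 1},{"dp": [0.0139,-0.0677,0],"turn": [0,0,0],"jaw": 1},{"dp": [0.0139,-0.0677,0],"turn": [0,0,0],"jaw": 1},{"dp": [0.0139,-0.0677,0],"turn": [0,0,0],"jaw": 1},{"dp": [0.0139,-0.0677,0],"turn": [0,0,0],"jaw": 1},{"dp": [0.0139,-0.0677,0],"turn": [0,0,0],"jaw": 1},{"dp": [0.0139,-0.0677,0],"turn": [0,0,0],"jaw": 1}])

```text
t: 27.8
tcp_pos: [0.4149, -0.3188, 0.2085]
tcp_rot: [-0.029, 1.0, 0.0, -0.0]
ft_force: [-0.4, -0.6, -1.7]
finger_gap: 0.0534
grip_force: 42.6
```

drive_tool(moves=[{"dp": [0.0139,-0.0677,0],"turn": [0,0,0],"jaw": 1},{"dp": [0,0,0],"turn": [0,0,0],"jaw": 1},{"dp": [0,0,0],"turn": [0,0,0],"jaw": 1}])

```text
t: 28.1
tcp_pos: [0.4099, -0.3523, 0.2083]
tcp_rot: [-0.028, 1.0, 0.0, -0.001]
ft_force: [0.7, 0.7, -2.6]
finger_gap: 0.0533
grip_force: 42.7
```

drive_tool(moves=[{"dp": [0,0,0.07],"turn": [0,0,0],"jaw": 1},{"dp": [0,0,0.07],"turn": [0,0,0],"jaw": 1},{"dp": [0,0,0.07],"turn": [0,0,0],"jaw": 1},{"dp": [0,0,0.03],"turn": [0,0,0],"jaw": 1},{"dp": [0,0,0],"turn": [0,0,0],"jaw": 1},{"dp": [0,0,0],"turn": [0,0,0],"jaw": 0},{"dp": [0,0,0],"turn": [0,0,0],"jaw": 0},{"dp": [0,0,0],"turn": [0,0,0],"jaw": 0}])

```text
t: 28.9
tcp_pos: [0.4116, -0.3523, 0.0905]
tcp_rot: [-0.029, 1.0, -0.001, 0.001]
ft_force: [0.6, -0.8, 0.7]
finger_gap: 0.0856
grip_force: 0.0
```

drive_tool(moves=[{"dp": [0,0,-0.07],"turn": [0,0,0],"jaw": 0.2},{"dp": [0,0,-0.07],"turn": [0,0,0],"jaw": 0.4},{"dp": [0,0,-0.07],"turn": [0,0,0],"jaw": 0.5},{"dp": [0,0,0],"turn": [0,0,0.168],"jaw": 0.5},{"dp": [0,0,0],"turn": [0,0,0.168],"jaw": 0.5},{"dp": [0,0,0],"turn": [0,0,0.168],"jaw": 0.5},{"dp": [0,0,0],"turn": [0,0,0.168],"jaw": 0.5},{"dp": [0,0,0],"turn": [0,0,0.168],"jaw": 0.5}])

```text
t: 29.7
tcp_pos: [0.411, -0.3521, 0.1953]
tcp_rot: [0.299, 0.954, 0.0, 0.001]
ft_force: [0.9, 0.7, -0.0]
finger_gap: 0.0424
grip_force: 0.0
```

drive_tool(moves=[{"dp": [0,0,0],"turn": [0,0,0.168],"jaw": 0.5},{"dp": [0,0,0],"turn": [0,0,0.168],"jaw": 0.5},{"dp": [0,0,0],"turn": [0,0,0.168],"jaw": 0.5},{"dp": [0,0,0],"turn": [0,0,0.168],"jaw": 0.5},{"dp": [0,0,0],"turn": [0,0,0.168],"jaw": 0.5},{"dp": [0,0,0],"turn": [0,0,0.168],"jaw": 0.5},{"dp": [0,0,0],"turn": [0,0,0.165],"jaw": 0.5},{"dp": [0,0,0],"turn": [0,0,0],"jaw": 0.5}])

```text
t: 30.5
tcp_pos: [0.4111, -0.3519, 0.1949]
tcp_rot: [0.691, 0.723, 0.0, 0.001]
ft_force: [0.1, 0.5, -0.5]
finger_gap: 0.0424
grip_force: 0.0
```

```bash
cat >> h.py <<'E'
def rel(n=2):
    """averaged board-frame poses of grey boxes near the board over n shots of both cameras"""
    V=((.5294,-.0125,.0458),(.5281,-.0158,.0477));A=[]
    for _ in range(n):
        for k,(c,v) in enumerate(zip(shots(),V)):
            for d in arm.trace(c,'box1'):
                w=pix2w(c,d['rect'][:2],.035)
                if d['p']<.3 or not grey(c,d['pixels']) or np.hypot(w[0]-.529,w[1]+.014)>.13: continue
                f=fit([(c,d['pixels'])],'box',[w[0],w[1],0],.012);a=v[2]
                r=np.array([[np.cos(a),np.sin(a)],[-np.sin(a),np.cos(a)]])@(np.array(f[:2])-v[:2])*1e3
                if f[3]>.85: A.append((k,*r,(f[2]-np.degrees(a)+45)%180-45))
    A=np.array(A)
    while len(A):
        m=np.hypot(A[:,1]-A[0,1],A[:,2]-A[0,2])<20
        print('box',*['%s%s n%d'%('ts'[k],A[m&(A[:,0]==k),1:].mean(0).round(1),(m&(A[:,0]==k)).sum()) for k in(0,1) if (m&(A[:,0]==k)).any()]);A=A[~m]
def bw(x,y): # board mm -> world
    a=.0468;return (.5287+(np.cos(a)*x-np.sin(a)*y)/1e3,-.0142+(np.sin(a)*x+np.cos(a)*y)/1e3)
E
python3 - <<'E'
from h import *
rel(3); print(arm.observe()['t'])
plan((*bw(72,-26),.19),2.7)
E
```

```text
box t[ 71.8 -27.5  90.4] n2 s[ 70.2 -27.3  89.5] n3
box t[-26.4 -47.   -0.3] n3 s[-28.3 -47.2  -0.2] n3
31.1
turn tot [ 0.    -0.     0.001] x1: [ 0.    -0.     0.001] | shift tot [0.612 0.411 0.009] x11: [0.0556 0.0374 0.0008]
```

drive_tool(moves=[{"dp": [0.0554,0.0372,0],"turn": [0,0,0],"jaw": 0.6},{"dp": [0.0554,0.0372,0],"turn": [0,0,0],"jaw": 0.6},{"dp": [0.0554,0.0372,0],"turn": [0,0,0],"jaw": 0.6},{"dp": [0.0554,0.0372,0],"turn": [0,0,0],"jaw": 0.6},{"dp": [0.0554,0.0372,0],"turn": [0,0,0],"jaw": 0.6},{"dp": [0.0554,0.0372,0],"turn": [0,0,0],"jaw": 0.6},{"dp": [0.0554,0.0372,0],"turn": [0,0,0],"jaw": 0.6},{"dp": [0.0554,0.0372,0],"turn": [0,0,0],"jaw": 0.6}])

```text
t: 31.9
tcp_pos: [0.5495, -0.1223, 0.1943]
tcp_rot: [0.69, 0.724, 0.0, 0.0]
ft_force: [-0.6, -1.1, 0.1]
finger_gap: 0.0341
grip_force: 0.0
```

drive_tool(moves=[{"dp": [0.0554,0.0372,0],"turn": [0,0,0],"jaw": 0.6},{"dp": [0.0554,0.0372,0],"turn": [0,0,0],"jaw": 0.6},{"dp": [0.0554,0.0372,0],"turn": [0,0,0],"jaw": 0.6},{"dp": [0,0,0],"turn": [0,0,0],"jaw": 0.6},{"dp": [0,0,0],"turn": [0,0,0],"jaw": 0.6},{"dp": [0,0,0],"turn": [0,0,0],"jaw": 0.6}])

```text
t: 32.5
tcp_pos: [0.6001, -0.0392, 0.1943]
tcp_rot: [0.691, 0.723, -0.0, 0.0]
ft_force: [-0.1, 0.2, -0.4]
finger_gap: 0.0342
grip_force: 0.0
```

Run:
```python
from h import *
plan((*bw(71,-27.4),.0805),2.7)
```

```text
turn tot [-0.     0.001 -0.001] x1: [-0.     0.001 -0.001] | shift tot [0.002 0.002 0.228] x4: [0.0005 0.0004 0.0569]
```

drive_tool(moves=[{"dp": [0.001,0.001,0.065],"turn": [0,0,0],"jaw": 0.6},{"dp": [0,0,0.065],"turn": [0,0,0],"jaw": 0.6},{"dp": [0,0,0.055],"turn": [0,0,0],"jaw": 0.6},{"dp": [0,0,0.03],"turn": [0,0,0],"jaw": 0.6},{"dp": [0,0,0.012],"turn": [0,0,0],"jaw": 0.6},{"dp": [0,0,0],"turn": [0,0,0],"jaw": 0.6},{"dp": [0,0,0],"turn": [0,0,0],"jaw": 0.6}])

```text
t: 33.2
tcp_pos: [0.6019, -0.0379, 0.082]
tcp_rot: [0.69, 0.724, 0.001, 0.001]
ft_force: [-0.2, 0.1, 0.5]
finger_gap: 0.034
grip_force: 0.0
```

drive_tool(moves=[{"dp": [0,0,0],"turn": [0,0,0],"jaw": 1},{"dp": [0,0,0],"turn": [0,0,0],"jaw": 1},{"dp": [0,0,0],"turn": [0,0,0],"jaw": 1},{"dp": [0,0,0],"turn": [0,0,0],"jaw": 1},{"dp": [0,0,-0.024],"turn": [0,0,0],"jaw": 1},{"dp": [0,0,0],"turn": [0,0,0],"jaw": 1}])

```text
t: 33.8
tcp_pos: [0.6019, -0.0375, 0.0944]
tcp_rot: [0.69, 0.724, 0.001, 0.001]
ft_force: [1.0, -0.7, -2.7]
finger_gap: 0.0152
grip_force: 40.9
```

drive_tool(moves=[{"dp": [-0.002,-0.015,0],"turn": [0,0,0],"jaw": 1},{"dp": [-0.002,-0.016,0],"turn": [0,0,0],"jaw": 1},{"dp": [-0.001,-0.015,0],"turn": [0,0,0],"jaw": 1},{"dp": [0,0,0.013],"turn": [0,0,0],"jaw": 1},{"dp": [0,0,0.009],"turn": [0,0,0],"jaw": 1},{"dp": [0,0,0],"turn": [0,0,0],"jaw": 1},{"dp": [0,0,0],"turn": [0,0,0],"jaw": 1}])

```text
t: 34.5
tcp_pos: [0.5779, -0.0411, 0.0815]
tcp_rot: [0.69, 0.724, -0.0, -0.0]
ft_force: [-3.3, -0.4, 3.1]
finger_gap: 0.0149
grip_force: 42.2
```

drive_tool(moves=[{"dp": [0,0,0],"turn": [0,0,0],"jaw": 0.6},{"dp": [0,0,0],"turn": [0,0,0],"jaw": 0.6},{"dp": [0,0,0],"turn": [0,0,0],"jaw": 0.6},{"dp": [0,0,-0.05],"turn": [0,0,0],"jaw": 0.6},{"dp": [0,0,-0.07],"turn": [0,0,0],"jaw": 0.6},{"dp": [0,0,-0.07],"turn": [0,0,0],"jaw": 0.6},{"dp": [0,0,0],"turn": [0,0,-0.168],"jaw": 0.6},{"dp": [0,0,0],"turn": [0,0,-0.168],"jaw": 0.6}])

```text
t: 35.3
tcp_pos: [0.5792, -0.0409, 0.1781]
tcp_rot: [0.587, 0.81, 0.001, 0.001]
ft_force: [-0.3, 0.4, -1.0]
finger_gap: 0.0344
grip_force: 0.0
```

drive_tool(moves=[{"dp": [0,0,0],"turn": [0,0,-0.168],"jaw": 0.6},{"dp": [0,0,0],"turn": [0,0,-0.168],"jaw": 0.6},{"dp": [0,0,0],"turn": [0,0,-0.168],"jaw": 0.6},{"dp": [0,0,0],"turn": [0,0,-0.168],"jaw": 0.6},{"dp": [0,0,0],"turn": [0,0,-0.168],"jaw": 0.6},{"dp": [0,0,0],"turn": [0,0,-0.168],"jaw": 0.6},{"dp": [0,0,0],"turn": [0,0,-0.168],"jaw": 0.6},{"dp": [0,0,0],"turn": [0,0,-0.168],"jaw": 0.6}])

```text
t: 36.1
tcp_pos: [0.5784, -0.0411, 0.1768]
tcp_rot: [0.099, 0.995, -0.0, 0.0]
ft_force: [-0.3, 0.2, -0.6]
finger_gap: 0.0341
grip_force: 0.0
```

drive_tool(moves=[{"dp": [0,0,0],"turn": [0,0,-0.168],"jaw": 0.6},{"dp": [0,0,0],"turn": [0,0,-0.152],"jaw": 0.6},{"dp": [0,0,0],"turn": [0,0,0],"jaw": 0.6},{"dp": [0,0,0],"turn": [0,0,0],"jaw": 0.6}])

```text
t: 36.5
tcp_pos: [0.5783, -0.0412, 0.1768]
tcp_rot: [-0.022, 1.0, 0.0, 0.0]
ft_force: [-0.6, 0.4, -0.7]
finger_gap: 0.034
grip_force: 0.0
```

Run:
```python
from h import *
plan((*bw(-27.3,-47.1),.0805),92.5);rel(1)
```

```text
turn tot [0. 0. 0.] x1: [0. 0. 0.] | shift tot [ 0.151 -0.036  0.193] x4: [ 0.0378 -0.009   0.0481]
box s[-28.5 -46.8  -0.3] n1
box s[ 47.  -29.5  89.8] n1
```

drive_tool(moves=[{"dp": [0.05,-0.012,0],"turn": [0,0,0],"jaw": 0.6},{"dp": [0.05,-0.012,0],"turn": [0,0,0],"jaw": 0.6},{"dp": [0.051,-0.012,0],"turn": [0,0,0],"jaw": 0.6},{"dp": [0,0,0.06],"turn": [0,0,0],"jaw": 0.6},{"dp": [0,0,0.06],"turn": [0,0,0],"jaw": 0.6},{"dp": [0,0,0.05],"turn": [0,0,0],"jaw": 0.6},{"dp": [0,0,0.022],"turn": [0,0,0],"jaw": 0.6},{"dp": [0,0,0],"turn": [0,0,0],"jaw": 0.6}])

```text
t: 37.5
tcp_pos: [0.5029, -0.0625, 0.0797]
tcp_rot: [-0.024, 1.0, -0.0, -0.001]
ft_force: [-0.5, -0.1, -0.4]
finger_gap: 0.0343
grip_force: 0.0
```

drive_tool(moves=[{"dp": [0,0,0],"turn": [0,0,0],"jaw": 1},{"dp": [0,0,0],"turn": [0,0,0],"jaw": 1},{"dp": [0,0,0],"turn": [0,0,0],"jaw": 1},{"dp": [0,0,0],"turn": [0,0,0],"jaw": 1},{"dp": [0,0,-0.012],"turn": [0,0,0],"jaw": 1},{"dp": [0,0,0],"turn": [0,0,0],"jaw": 1}])

```text
t: 38.1
tcp_pos: [0.504, -0.0625, 0.0876]
tcp_rot: [-0.024, 1.0, 0.0, 0.001]
ft_force: [0.3, -0.1, -2.3]
finger_gap: 0.0149
grip_force: 42.7
```

drive_tool(moves=[{"dp": [0.006,-0.002,0],"turn": [0,0,-0.003],"jaw": 1},{"dp": [0,0,0],"turn": [0,0,0],"jaw": 1},{"dp": [0,0,0.011],"turn": [0,0,0],"jaw": 1},{"dp": [0,0,0],"turn": [0,0,0],"jaw": 1},{"dp": [0,0,0],"turn": [0,0,0],"jaw": 1}])

```text
t: 38.6
tcp_pos: [0.501, -0.0644, 0.0813]
tcp_rot: [-0.025, 1.0, -0.0, 0.0]
ft_force: [-0.6, -2.8, 3.1]
finger_gap: 0.0148
grip_force: 43.6
```

Next I'll release it and go to the box at about (0.621,0.180).

drive_tool(moves=[{"dp": [0,0,0],"turn": [0,0,0],"jaw": 0.55},{"dp": [0,0,0],"turn": [0,0,0],"jaw": 0.55},{"dp": [0,0,0],"turn": [0,0,0],"jaw": 0.55},{"dp": [0,0,-0.05],"turn": [0,0,0],"jaw": 0.55},{"dp": [0,0,-0.07],"turn": [0,0,0],"jaw": 0.55},{"dp": [0,0,-0.07],"turn": [0,0,0],"jaw": 0.55},{"dp": [0,0,0],"turn": [0,0,0],"jaw": 0.55}])

```text
t: 39.3
tcp_pos: [0.5033, -0.0639, 0.1803]
tcp_rot: [-0.025, 1.0, 0.0, 0.004]
ft_force: [0.7, -0.1, -0.5]
finger_gap: 0.0382
grip_force: 0.0
```

Run:
```python
from h import *
plan((.621,.1805,.15),91.2); scan(names=(('box','box1'),)); rel(1)
```

```text
turn tot [-0.     0.009  0.037] x1: [-0.     0.009  0.037] | shift tot [-0.246  0.484  0.061] x8: [-0.0307  0.0605  0.0076]
box [0.6233, 0.1818, 3.7, 0.914] None
box [0.5944, 0.2989, 173.1, 0.932] [0.6056, 0.3072, 92.6, 0.74]
box [0.5827, 0.0412, 81.6, 0.113] [0.5786, -0.0321, 93.6, 0.94]
box s[ 46.4 -29.1  89.2] n1
box s[-32.8 -47.    2.1] n1
```

drive_tool(moves=[{"dp": [-0.0307,0.0605,0],"turn": [0,0,0.03],"jaw": 0.5},{"dp": [-0.0307,0.0605,0],"turn": [0,0,0],"jaw": 0.5},{"dp": [-0.0307,0.0605,0],"turn": [0,0,0],"jaw": 0.5},{"dp": [-0.0307,0.0605,0],"turn": [0,0,0],"jaw": 0.5},{"dp": [-0.0307,0.0605,0],"turn": [0,0,0],"jaw": 0.5},{"dp": [-0.0307,0.0605,0.02],"turn": [0,0,0],"jaw": 0.5},{"dp": [-0.0307,0.0605,0.02],"turn": [0,0,0],"jaw": 0.5},{"dp": [-0.0307,0.0605,0.02],"turn": [0,0,0],"jaw": 0.5}])

```text
t: 40.5
tcp_pos: [0.6166, 0.183, 0.1451]
tcp_rot: [-0.013, 1.0, -0.0, -0.0]
ft_force: [0.4, -0.6, 0.2]
finger_gap: 0.0426
grip_force: 0.0
```

Run:
```python
from h import *
plan((.621,.1803,.0685),91.5); rel(3)
```

```text
turn tot [-0.    -0.001  0.   ] x1: [-0.    -0.001  0.   ] | shift tot [-0.009 -0.006  0.153] x3: [-0.0029 -0.0019  0.0511]
box t[-29.9 -47.    1.4] n3 s[-32.2 -47.4   0.1] n3
box t[ 49.  -29.   89.6] n3 s[ 46.6 -29.3  89.4] n3
```

A is now at (-31.0,-47.2) and B at (47.8,-29.2), both within about 1 mm of their outlines' centres. Next I'll pick box C.

drive_tool(moves=[{"dp": [-0.009,-0.006,0.04],"turn": [0,0,0],"jaw": 0.5},{"dp": [0,0,0.055],"turn": [0,0,0],"jaw": 0.5},{"dp": [0,0,0.04],"turn": [0,0,0],"jaw": 0.5},{"dp": [0,0,0.018],"turn": [0,0,0],"jaw": 0.5},{"dp": [0,0,0],"turn": [0,0,0],"jaw": 0.5},{"dp": [0,0,0],"turn": [0,0,0],"jaw": 0.5}])

```text
t: 41.7
tcp_pos: [0.6216, 0.1789, 0.0706]
tcp_rot: [-0.013, 1.0, 0.0, 0.001]
ft_force: [-0.8, -0.7, 0.8]
finger_gap: 0.0424
grip_force: 0.0
```

drive_tool(moves=[{"dp": [0,0,0],"turn": [0,0,0],"jaw": 1},{"dp": [0,0,0],"turn": [0,0,0],"jaw": 1},{"dp": [0,0,0],"turn": [0,0,0],"jaw": 1},{"dp": [0,0,0],"turn": [0,0,0],"jaw": 1},{"dp": [0,0,-0.04],"turn": [0,0,0],"jaw": 1},{"dp": [0,0,-0.07],"turn": [0,0,0],"jaw": 1},{"dp": [0,0,-0.07],"turn": [0,0,0],"jaw": 1},{"dp": [0,0,0],"turn": [0,0,0],"jaw": 1}])

```text
t: 42.5
tcp_pos: [0.6237, 0.1796, 0.1651]
tcp_rot: [-0.013, 1.0, 0.001, 0.004]
ft_force: [0.6, 0.1, -1.3]
finger_gap: 0.0149
grip_force: 39.4
```

Run:
```python
from h import *
plan((*bw(30,47.3),.16),92.7)
```

```text
turn tot [ 0.003  0.01  -0.027] x1: [ 0.003  0.01  -0.027] | shift tot [ 0.148 -0.284  0.01 ] x5: [ 0.0296 -0.0567  0.002 ]
```

drive_tool(moves=[{"dp": [0.0296,-0.0567,0],"turn": [0,0,-0.027],"jaw": 1},{"dp": [0.0296,-0.0567,0],"turn": [0,0,0],"jaw": 1},{"dp": [0.0296,-0.0567,0],"turn": [0,0,0],"jaw": 1},{"dp": [0.0296,-0.0567,0],"turn": [0,0,0],"jaw": 1},{"dp": [0.0296,-0.0567,0],"turn": [0,0,0],"jaw": 1},{"dp": [0,0,0],"turn": [0,0,0],"jaw": 1},{"dp": [0,0,0],"turn": [0,0,0],"jaw": 1}])

```text
t: 43.2
tcp_pos: [0.5528, 0.0335, 0.1595]
tcp_rot: [-0.023, 1.0, 0.0, -0.0]
ft_force: [-0.4, 0.3, -2.0]
finger_gap: 0.0151
grip_force: 39.5
```

Run:
```python
from h import *
plan((*bw(30,47.3),.083),92.7)
```

```text
turn tot [ 0.    -0.    -0.002] x1: [ 0.    -0.    -0.002] | shift tot [-0.007  0.002  0.153] x3: [-0.0025  0.0005  0.051 ]
```

drive_tool(moves=[{"dp": [-0.006,0.002,0.05],"turn": [0,0,0],"jaw": 1},{"dp": [0,0,0.05],"turn": [0,0,0],"jaw": 1},{"dp": [0,0,0.035],"turn": [0,0,0],"jaw": 1},{"dp": [0,0,0.016],"turn": [0,0,0],"jaw": 1},{"dp": [0,0,0],"turn": [0,0,0],"jaw": 1},{"dp": [0,0,0],"turn": [0,0,0],"jaw": 1}])

```text
t: 43.8
tcp_pos: [0.5566, 0.0361, 0.0844]
tcp_rot: [-0.024, 1.0, 0.0, 0.0]
ft_force: [0.2, 0.5, -0.9]
finger_gap: 0.0148
grip_force: 40.3
```

drive_tool(moves=[{"dp": [0,0,0.003],"turn": [0,0,0],"jaw": 1},{"dp": [0,0,0],"turn": [0,0,0],"jaw": 1},{"dp": [0,0,0],"turn": [0,0,0],"jaw": 1}])

```text
t: 44.1
tcp_pos: [0.5563, 0.0353, 0.083]
tcp_rot: [-0.024, 1.0, 0.0, 0.0]
ft_force: [-1.0, -0.7, -2.4]
finger_gap: 0.015
grip_force: 40.3
```

Next I'll lower it 1 mm more, release, raise, and head for box D at (0.593,0.297).

drive_tool(moves=[{"dp": [0,0,0.002],"turn": [0,0,0],"jaw": 1},{"dp": [0,0,0],"turn": [0,0,0],"jaw": 0.55},{"dp": [0,0,0],"turn": [0,0,0],"jaw": 0.55},{"dp": [0,0,0],"turn": [0,0,0],"jaw": 0.55},{"dp": [0,0,-0.05],"turn": [0,0,0],"jaw": 0.55},{"dp": [0,0,-0.07],"turn": [0,0,0],"jaw": 0.55},{"dp": [0,0,-0.05],"turn": [0,0,0],"jaw": 0.55},{"dp": [0,0,0],"turn": [0,0,0],"jaw": 0.55}])

```text
t: 44.9
tcp_pos: [0.5583, 0.0353, 0.1703]
tcp_rot: [-0.024, 1.0, 0.0, 0.003]
ft_force: [1.0, -0.3, 0.2]
finger_gap: 0.0383
grip_force: 0.0
```

Run:
```python
from h import *
plan((.5933,.297,.15),83.4)
```

```text
turn tot [0.002 0.008 0.207] x2: [0.001 0.004 0.103] | shift tot [-0.009  0.528  0.041] x8: [-0.0012  0.066   0.0051]
```

drive_tool(moves=[{"dp": [0,0,0],"turn": [0,0,0.104],"jaw": 0.5},{"dp": [0,0,0],"turn": [0,0,0.103],"jaw": 0.5},{"dp": [-0.0015,0.088,0.005],"turn": [0,0,0],"jaw": 0.5},{"dp": [-0.0015,0.088,0.005],"turn": [0,0,0],"jaw": 0.5},{"dp": [-0.0015,0.088,0.005],"turn": [0,0,0],"jaw": 0.5},{"dp": [-0.0015,0.088,0.005],"turn": [0,0,0],"jaw": 0.5},{"dp": [-0.0015,0.088,0.005],"turn": [0,0,0],"jaw": 0.5},{"dp": [-0.0015,0.088,0.005],"turn": [0,0,0],"jaw": 0.5}])

```text
t: 45.7
tcp_pos: [0.5906, 0.2986, 0.1508]
tcp_rot: [0.057, 0.998, -0.0, -0.0]
ft_force: [0.5, -1.1, 0.6]
finger_gap: 0.0428
grip_force: 0.0
```

drive_tool(moves=[{"dp": [0,0,0],"turn": [0,0,0],"jaw": 0.5},{"dp": [0,0,0],"turn": [0,0,0],"jaw": 0.5}])

```text
t: 45.9
tcp_pos: [0.5901, 0.2982, 0.1504]
tcp_rot: [0.056, 0.998, -0.0, -0.001]
ft_force: [0.8, -0.6, 0.1]
finger_gap: 0.043
grip_force: 0.0
```

Run:
```python
from h import *
plan((.5933,.297,.07),83.4); rel(3)
C=shots()
for d in arm.trace(C[1],'box1'):
    w=pix2w(C[1],d['rect'][:2],.02)
    if d['p']>.3 and grey(C[1],d['pixels']) and np.hypot(w[0]-.593,w[1]-.297)<.04: print(fit([(C[1],d['pixels'])],'box',[w[0],w[1],0]))
```

```text
turn tot [-0.001 -0.002  0.004] x1: [-0.001 -0.002  0.004] | shift tot [-0.007 -0.002  0.161] x3: [-0.0022 -0.0005  0.0536]
box t[-29.6 -46.8   0.7] n3 s[-32.5 -46.5  -0.8] n3
box t[30.4 49.3  0.6] n3
box t[ 49.1 -29.5  89.9] n3 s[ 46.5 -29.2  89.6] n3
[np.float64(0.59), np.float64(0.2938), np.float64(173.3), np.float64(0.924)]
```

drive_tool(moves=[{"dp": [-0.005,-0.003,0.05],"turn": [0,0,0],"jaw": 0.5},{"dp": [0,0,0.05],"turn": [0,0,0],"jaw": 0.5},{"dp": [0,0,0.04],"turn": [0,0,0],"jaw": 0.5},{"dp": [0,0,0.02],"turn": [0,0,0],"jaw": 0.5},{"dp": [0,0,0],"turn": [0,0,0],"jaw": 0.5},{"dp": [0,0,0],"turn": [0,0,0],"jaw": 0.5}])

```text
t: 47.25
tcp_pos: [0.5937, 0.2954, 0.0725]
tcp_rot: [0.057, 0.998, 0.0, 0.0]
ft_force: [0.5, 1.2, 0.6]
finger_gap: 0.0426
grip_force: 0.0
```

drive_tool(moves=[{"dp": [0,0,0],"turn": [0,0,0],"jaw": 1},{"dp": [0,0,0],"turn": [0,0,0],"jaw": 1},{"dp": [0,0,0],"turn": [0,0,0],"jaw": 1},{"dp": [0,0,0],"turn": [0,0,0],"jaw": 1},{"dp": [0,0,-0.04],"turn": [0,0,0],"jaw": 1},{"dp": [0,0,-0.07],"turn": [0,0,0],"jaw": 1},{"dp": [0,0,-0.08],"turn": [0,0,0],"jaw": 1},{"dp": [0,0,0],"turn": [0,0,0],"jaw": 1}])

```text
t: 48.05
tcp_pos: [0.596, 0.2962, 0.1726]
tcp_rot: [0.058, 0.998, 0.002, 0.004]
ft_force: [1.2, -0.6, -2.3]
finger_gap: 0.0145
grip_force: 40.2
```

drive_tool(moves=[{"dp": [0,0,0],"turn": [0,0,0.165],"jaw": 1},{"dp": [0,0,0],"turn": [0,0,0.165],"jaw": 1},{"dp": [0,0,0],"turn": [0,0,0.165],"jaw": 1},{"dp": [0,0,0],"turn": [0,0,0.165],"jaw": 1},{"dp": [0,0,0],"turn": [0,0,0.165],"jaw": 1},{"dp": [0,0,0],"turn": [0,0,0.165],"jaw": 1},{"dp": [0,0,0],"turn": [0,0,0.165],"jaw": 1},{"dp": [0,0,0],"turn": [0,0,0.165],"jaw": 1}])

```text
t: 48.85
tcp_pos: [0.5926, 0.2949, 0.1658]
tcp_rot: [0.547, 0.837, -0.001, -0.0]
ft_force: [-0.7, 0.9, -2.3]
finger_gap: 0.0144
grip_force: 40.2
```

drive_tool(moves=[{"dp": [0,0,0],"turn": [0,0,0.165],"jaw": 1},{"dp": [0,0,0],"turn": [0,0,0.165],"jaw": 1},{"dp": [0,0,0],"turn": [0,0,0.144],"jaw": 1},{"dp": [0,0,0],"turn": [0,0,0],"jaw": 1}])

```text
t: 49.25
tcp_pos: [0.5925, 0.2951, 0.1657]
tcp_rot: [0.691, 0.723, -0.001, -0.0]
ft_force: [0.5, 0.4, -2.7]
finger_gap: 0.0147
grip_force: 40.2
```

Run:
```python
from h import *
plan((*bw(-48,30),.165),2.7)
```

```text
turn tot [-0.002  0.001 -0.002] x1: [-0.002  0.001 -0.002] | shift tot [-0.552 -0.253  0.001] x9: [-0.0613 -0.0281  0.0002]
```

drive_tool(moves=[{"dp": [-0.069,-0.0316,0],"turn": [0,0,0],"jaw": 1},{"dp": [-0.069,-0.0316,0],"turn": [0,0,0],"jaw": 1},{"dp": [-0.069,-0.0316,0],"turn": [0,0,0],"jaw": 1},{"dp": [-0.069,-0.0316,0],"turn": [0,0,0],"jaw": 1},{"dp": [-0.069,-0.0316,0],"turn": [0,0,0],"jaw": 1},{"dp": [-0.069,-0.0316,0],"turn": [0,0,0],"jaw": 1},{"dp": [-0.069,-0.0316,0],"turn": [0,0,0],"jaw": 1},{"dp": [-0.069,-0.0316,0],"turn": [0,0,0],"jaw": 1}])

```text
t: 50.05
tcp_pos: [0.4789, 0.0122, 0.1666]
tcp_rot: [0.689, 0.725, -0.0, 0.0]
ft_force: [0.8, -0.3, -2.1]
finger_gap: 0.0151
grip_force: 40.2
```

drive_tool(moves=[{"dp": [0,0,0],"turn": [0,0,0],"jaw": 1},{"dp": [0,0,0],"turn": [0,0,0],"jaw": 1},{"dp": [0,0,0],"turn": [0,0,0],"jaw": 1}])

```text
t: 50.35
tcp_pos: [0.4802, 0.0144, 0.1667]
tcp_rot: [0.689, 0.724, 0.0, -0.0]
ft_force: [0.9, 1.4, -3.0]
finger_gap: 0.0147
grip_force: 40.2
```

Run:
```python
from h import *
plan((*bw(-48,30),.084),2.7)
```

```text
turn tot [ 0.    -0.     0.003] x1: [ 0.    -0.     0.003] | shift tot [-0.002 -0.002  0.165] x3: [-0.0005 -0.0006  0.0551]
```

drive_tool(moves=[{"dp": [-0.001,-0.001,0.05],"turn": [0,0,0],"jaw": 1},{"dp": [-0.001,-0.001,0.055],"turn": [0,0,0],"jaw": 1},{"dp": [0,0,0.04],"turn": [0,0,0],"jaw": 1},{"dp": [0,0,0.017],"turn": [0,0,0],"jaw": 1},{"dp": [0,0,0.002],"turn": [0,0,0],"jaw": 1},{"dp": [0,0,0],"turn": [0,0,0],"jaw": 1},{"dp": [0,0,0],"turn": [0,0,0],"jaw": 1}])

```text
t: 51.05
tcp_pos: [0.4795, 0.013, 0.0851]
tcp_rot: [0.69, 0.724, 0.0, 0.0]
ft_force: [2.0, -0.9, -2.7]
finger_gap: 0.0148
grip_force: 41.6
```

drive_tool(moves=[{"dp": [0,0,0.002],"turn": [0,0,0],"jaw": 1},{"dp": [0,0,0],"turn": [0,0,0],"jaw": 1},{"dp": [0,0,0],"turn": [0,0,0],"jaw": 0.6},{"dp": [0,0,0],"turn": [0,0,0],"jaw": 0.6},{"dp": [0,0,0],"turn": [0,0,0],"jaw": 0.6},{"dp": [0,0,-0.05],"turn": [0,0,0],"jaw": 0.6},{"dp": [0,0,-0.07],"turn": [0,0,0],"jaw": 0.6},{"dp": [0,0,-0.07],"turn": [0,0,0],"jaw": 0.6}])

```text
t: 51.85
tcp_pos: [0.4785, 0.0122, 0.1797]
tcp_rot: [0.691, 0.723, -0.001, -0.0]
ft_force: [0.5, 0.6, 0.2]
finger_gap: 0.0339
grip_force: 0.0
```

Run:
```python
from h import *
plan((.5923,-.2863,.2),2.7); print(arm.observe()['q'])
```

```text
turn tot [-0.002  0.001 -0.001] x1: [-0.002  0.001 -0.001] | shift tot [-0.607  0.199 -0.041] x10: [-0.0607  0.0199 -0.0041]
[-0.6663628   0.32526744  0.67578532  2.05583181 -0.26896159  0.84788222
  0.21017655]
```

drive_tool(moves=[{"dp": [-0.0607,0.0199,-0.004],"turn": [0,0,0.06],"jaw": 0.3},{"dp": [-0.0607,0.0199,-0.004],"turn": [0,0,0],"jaw": 0.3},{"dp": [-0.0607,0.0199,-0.004],"turn": [0,0,0],"jaw": 0.3},{"dp": [-0.0607,0.0199,-0.004],"turn": [0,0,0],"jaw": 0.3},{"dp": [-0.0607,0.0199,-0.004],"turn": [0,0,0],"jaw": 0.3},{"dp": [-0.0607,0.0199,-0.004],"turn": [0,0,0],"jaw": 0.3},{"dp": [-0.0607,0.0199,-0.004],"turn": [0,0,0],"jaw": 0.3}])

```text
t: 52.55
tcp_pos: [0.5501, -0.2007, 0.1928]
tcp_rot: [0.707, 0.707, 0.0, -0.0]
ft_force: [0.7, 0.3, 0.5]
finger_gap: 0.0596
grip_force: 0.0
```

Run:
```python
from h import *
rel(3); C=shots(); edgecheck(C,'e2')
for k,c in enumerate(C):
    for th in('reader','pad'):
        for d in arm.trace(c,th)[:2]:
            w=pix2w(c,d['rect'][:2],.04 if th=='reader' else .01)
            print(th,k,np.round(d['rect']),round(d['p'],2))
            if th=='reader' and np.hypot(w[0]-.592,w[1]+.286)<.05: print(fit([(c,d['pixels'])],'reader',[.592,-.286,0],.01,yaw=False))
    # dark pad pixels
    u=w2pix(c,(.593,-.283,.01));g=c['color'].max(2);m=np.zeros(g.shape,bool);x,y=map(int,u);m[y-40:y+40,x-40:x+40]=(g<45)[y-40:y+40,x-40:x+40]
    n,l,s,ce=cv2.connectedComponentsWithStats(m.astype(np.uint8));i=1+s[1:,4].argmax();r=cv2.minAreaRect(np.argwhere(l==i)[:,::-1].astype(np.float32))
    print('pad blob',s[i],r)
    P=np.array([pix2w(c,q,.01)[:2] for q in cv2.boxPoints(r)]);print(P.round(4).tolist(),P.mean(0).round(4))
    print('docket',[(np.round(d['uv'],1).tolist(),round(d['p'],2)) for d in arm.landmark_of(c,'docket')])
print(arm.observe()['t'])
```

```text
box t[-47.3  30.6  90.7] n3
box t[-29.8 -46.4   0.3] n2
box t[ 49.2 -30.1  89.2] n3
box t[30.5 49.1  1.1] n2
pad blob [373 171  40  77 834] ((393.82122802734375, 209.15647888183594), (20.05438995361328, 84.52809143066406), 25.974397659301758)
[[0.5078, -0.1569], [0.715, -0.2548], [0.6921, -0.3035], [0.4854, -0.205]] [ 0.6001 -0.23  ]
docket [([311.6, 182.4], 0.62), ([311.7, 232.0], 0.56)]
reader 1 [375. 345.  34.  55.] 0.82
[np.float64(0.5913), np.float64(-0.2868), np.float64(178.5), np.float64(0.908)]
pad 1 [376. 363.  64.  50.] 0.57
pad 1 [436. 439.  50.  60.] 0.3Traceback (most recent call last):
  File "<stdin>", line 11, in <module>
ValueError: attempt to get argmax of an empty sequence
```

View pics/e2.png

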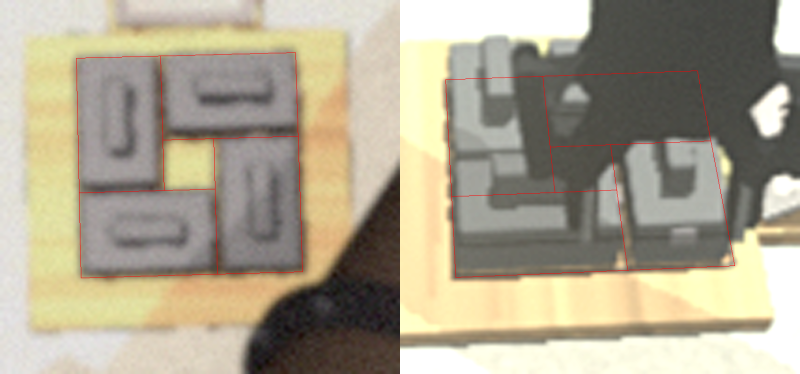

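All four lidded boxes lie inside their outlines, checked against the red overlay. Next I'll measure the docket and pad from the first, unobstructed pictures.

```bash
cat > d.py <<'E'
from h import *
import pickle
C,M=pickle.load(open('m.pkl','rb'))
V=((.5294,-.0125,.0458),(.5281,-.0158,.0477))
# docket: edge fit, board frame (x,y,z,tilt)
T=np.linspace(0,1,40)[:,None]
def rect(a,b):
    P=np.array([[a,b,0],[a,-b,0],[-a,-b,0],[-a,b,0],[a,b,0]])/2e3
    return np.vstack([P[i]*(1-T)+P[i+1]*T for i in range(4)])
P=np.vstack([rect(80,100),rect(60,80)])
G=[]
for c in C:
    g=cv2.GaussianBlur(cv2.cvtColor(c['color'],cv2.COLOR_RGB2GRAY).astype(np.float32),(0,0),.8)
    G.append(cv2.GaussianBlur(np.hypot(cv2.Sobel(g,5,1,0),cv2.Sobel(g,5,0,1)),(0,0),.8))
def uv(k,u):
    t=np.radians(u[3]);Q=np.c_[P[:,0]*np.cos(t)+u[0]/1e3,P[:,1]+u[1]/1e3,P[:,0]*np.sin(t)+u[2]/1e3]
    return proj(C[k],place(Q,V[k],0)).astype(np.float32)
def cost(u): return -sum(cv2.remap(G[k],uv(k,u)[:,:1],uv(k,u)[:,1:],cv2.INTER_LINEAR).mean() for k in(0,1))+.5*(u[3]-29)**2/4
best=None
for x in(125,133,141):
  for z in(36,42):
    x0=np.array([x,0,z,29.]);r=minimize(cost,x0,method='Nelder-Mead',options=dict(initial_simplex=x0+np.vstack([np.zeros(4),np.diag([6,5,5,2])])))
    print(r.x.round(1),round(r.fun,2))
    if best is None or r.fun<best.fun:best=r
u=best.x;print('docket board',u.round(1))
for k in(0,1):
    X=place(np.array([[u[0],u[1],u[2]]])/1e3,V[k],0);print('proj',proj(C[k],X).round(1))
# pad
for k,c in enumerate(C):
    rd=[d for kk,d in [(x[0],x[1]) for x in M['reader']] if 0]
    R=[d['pixels'] for cc,d in M['reader'] if cc['shot']==c['shot']]
    R=[r for r in R if abs(r.sum()-(620 if k==0 else 1682))<5][0]
    ign=cv2.dilate(R.astype(np.uint8),np.ones((5,5)))>0
    u0=w2pix(c,(.593,-.283,.01));m=np.zeros((480,640),bool);x,y=map(int,u0);g=c['color'].max(2);m[y-34:y+34,x-40:x+40]=(g<52)[y-34:y+34,x-40:x+40]
    b=(x-45,y-40);mm=m[y-40:y+40,x-45:x+45].astype(np.float32);ii=ign[y-40:y+40,x-45:x+45]
    def pc(q):
        im=np.zeros((80*8,90*8),np.uint8);h=(proj(c,place(MOD['pad'][0],[q[0]/1e3,q[1]/1e3,q[2]/50],0))-b+.5)*8-.5
        cv2.fillConvexPoly(im,cv2.convexHull(np.round(h).astype(np.int32)),1);s=cv2.resize(im.astype(np.float32),(90,80),interpolation=cv2.INTER_AREA)
        return (np.abs(s-mm)[~ii]).sum()
    res=[minimize(pc,x0,method='Nelder-Mead',options=dict(initial_simplex=np.array(x0)+np.array([[0,0,0],[8,0,0],[0,8,0],[0,0,5]]))) for x0 in([593,-283,0],[593,-283,8],[600,-275,4])]
    r=min(res,key=lambda r:r.fun);print('pad',k,r.x[:2].round(1),np.degrees(r.x[2]/50).round(1),r.fun.round(1),mm.sum())
E
python3 d.py
```

```text
[133.3  -0.   37.9  26.7] -90.96
[134.   -9.2  36.6  28.2] -97.3
[133.3  -0.   38.2  27.7] -91.26
[133.1  -0.9  39.1  27.6] -91.24
[146.6  -2.1  35.1  30.2] -88.03
[144.3  -9.2  42.   29.6] -91.84
docket board [134.   -9.2  36.6  28.2]
proj [[314.2 181.5]]
proj [[396.1 242.5]]
pad 0 [ 594.8 -281.8] 8.6 121.0 690.0
pad 1 [ 597.9 -266.2] 32.9 726.5 178.0
```

```bash
sed -i 's/(g<52)/(g<(52 if k==0 else 70))/' d.py
cat >> d.py <<'E'
for q in((133.3,0,39),(134,0,41),(137,0,41)): print(q,[proj(C[k],place(np.array([q])/1e3,V[k],0)).round(1).tolist() for k in(0,1)])
from scipy.optimize import least_squares
obs=[np.array([312.4,180.9]),np.array([396.1,238])]
r=least_squares(lambda q:np.r_[[proj(C[k],place(np.array([q])/1e3,V[k],0))[0]-obs[k] for k in(0,1)]].ravel(),[134,0,40]);print(r.x.round(1),r.fun.round(2))
c=C[1];print(c['color'][340:385:6,340:412:6].max(2))
E
python3 d.py | tail -14
```

```text
pad 0 [ 594.8 -281.8] 8.6 121.0 690.0
pad 1 [ 592.6 -281.7] 9.9 134.4 1225.0
(133.3, 0, 39) [[[310.7, 181.7]], [[395.2, 238.7]]]
(134, 0, 41) [[[310.7, 181.2]], [[395.6, 238.1]]]
(137, 0, 41) [[[310.7, 180.1]], [[397.0, 238.0]]]
[133.7  -4.4  45.8] [-0.    0.02  0.02 -0.  ]
[[158 158 161 162 113  52  85  87  86  56 158 158]
 [158  57  58 118 160  51  85  84  81  59 162 160]
 [157  57  58  77 123  56  84  85  81 112  71 158]
 [157 124  56  56 103  75  84  84 150 157  58 158]
 [156 160  56  48 106 107 107 107 155 156  60 162]
 [155 158  55  56  85  84  84  84  84  78  58  66]
 [154 155  54  55  52  51  54  53  57  59  58  51]
 [157 156 113  59  51  52  51  71 146 159 158 158]]
```

```bash
cat > r.py <<'E'
from h import *
import pickle
C,M=pickle.load(open('m.pkl','rb'))
# white-ish reader by own threshold: bright relative to pad inside pad hull region, side and top
for k,c in enumerate(C):
    R=[d['pixels'] for cc,d in M['reader'] if cc['shot']==c['shot']]
    R=[r for r in R if abs(r.sum()-(620 if k==0 else 1682))<5][0]
    for a in(0,4,9,13):
        import h
        best=-1
        for x in np.arange(.585,.602,.002):
            for y in np.arange(-.294,-.276,.002):
                im=np.zeros((480,640),np.uint8)
                for P in MOD['reader']:
                    cv2.fillConvexPoly(im,cv2.convexHull(np.round(proj(c,place(P,[x,y,np.radians(a)],.01))*16).astype(np.int32)),1,shift=4)
                s=(im&R).sum()/(im|R).sum()
                if s>best:best=s;b=(x.round(4),y.round(4))
        print(k,a,best.round(3),b)
ims=[]
for c,b in zip(C,((385,180),(330,300))): ims.append(cv2.convertScaleAbs(cv2.resize(c['color'][b[1]:b[1]+95,b[0]:b[0]+95] if b[0]==330 else c['color'][b[1]:b[1]+60,b[0]:b[0]+60],(400,400),interpolation=cv2.INTER_CUBIC),alpha=1.6))
cv2.imwrite('pics/r.png',np.hstack(ims)[:,:,::-1])
E
python3 r.py
```

```text
0 0 0.895 (np.float64(0.595), np.float64(-0.286))
0 4 0.89 (np.float64(0.593), np.float64(-0.284))
0 9 0.867 (np.float64(0.595), np.float64(-0.284))
0 13 0.851 (np.float64(0.593), np.float64(-0.282))
1 0 0.876 (np.float64(0.591), np.float64(-0.286))
1 4 0.867 (np.float64(0.591), np.float64(-0.286))
1 9 0.851 (np.float64(0.591), np.float64(-0.29))
1 13 0.841 (np.float64(0.591), np.float64(-0.29))
```

View pics/r.png

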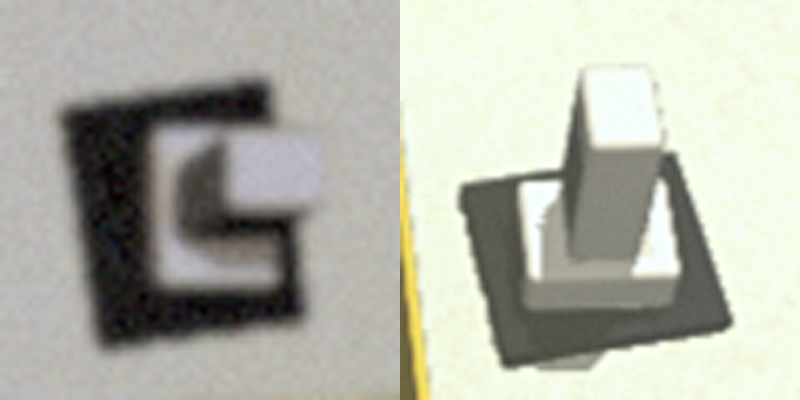

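The crop shows the reader standing square to the world axes (yaw about 0), on a pad turned about 9°. The reader's centre is at (0.5925,-0.2855) and the pad's centre at (0.5937,-0.2818).

Run:
```python
from h import *
plan((.5925,-.2855,.2),0);
```

```text
turn tot [ 0. -0. -0.] x1: [ 0. -0. -0.] | shift tot [-0.172  0.085 -0.014] x3: [-0.0573  0.0284 -0.0048]
```

drive_tool(moves=[{"dp": [-0.057,0.0284,-0.004],"turn": [0,0,0],"jaw": 0.2},{"dp": [-0.057,0.0284,-0.004],"turn": [0,0,0],"jaw": 0.2},{"dp": [-0.057,0.0284,-0.004],"turn": [0,0,0],"jaw": 0.2},{"dp": [0,0,0],"turn": [0,0,0],"jaw": 0.2},{"dp": [0,0,0],"turn": [0,0,0],"jaw": 0.2},{"dp": [0,0,0],"turn": [0,0,0],"jaw": 0.2}], squeeze=45)

```text
t: 54.1
tcp_pos: [0.5922, -0.284, 0.1984]
tcp_rot: [0.707, 0.707, 0.0, -0.001]
ft_force: [1.0, 0.1, -0.2]
finger_gap: 0.0681
grip_force: 0.0
```

Run:
```python
from h import *
plan((.5925,-.2855,.106),0); rel(2)
```

```text
turn tot [-0.001 -0.001  0.   ] x1: [-0.001 -0.001  0.   ] | shift tot [-0.003  0.001  0.185] x3: [-0.001   0.0002  0.0616]
box t[-29.7 -47.1   0.5] n2 s[-32.6 -47.5  -0.6] n2
box t[-46.6  30.7  89.8] n2
box t[30.4 49.3  0. ] n2
box t[ 49.  -31.   88.7] n2
```

drive_tool(moves=[{"dp": [-0.003,0.001,0.06],"turn": [0,0,0],"jaw": 0.2},{"dp": [0,0,0.06],"turn": [0,0,0],"jaw": 0.2},{"dp": [0,0,0.04],"turn": [0,0,0],"jaw": 0.2},{"dp": [0,0,0.025],"turn": [0,0,0],"jaw": 0.2},{"dp": [0,0,0],"turn": [0,0,0],"jaw": 0.2},{"dp": [0,0,0],"turn": [0,0,0],"jaw": 0.2}])

```text
t: 55.1
tcp_pos: [0.5933, -0.2869, 0.107]
tcp_rot: [0.707, 0.707, 0.0, 0.0]
ft_force: [1.1, -0.5, -0.0]
finger_gap: 0.0684
grip_force: 0.0
```

drive_tool(moves=[{"dp": [0,0,0],"turn": [0,0,0],"jaw": 1},{"dp": [0,0,0],"turn": [0,0,0],"jaw": 1},{"dp": [0,0,0],"turn": [0,0,0],"jaw": 1},{"dp": [0,0,0],"turn": [0,0,0],"jaw": 1},{"dp": [0,0,0],"turn": [0,0,0],"jaw": 1},{"dp": [0,0,0],"turn": [0,0,0],"jaw": 1}])

```text
t: 55.7
tcp_pos: [0.5934, -0.2868, 0.1072]
tcp_rot: [0.707, 0.707, 0.0, 0.001]
ft_force: [-0.8, -0.2, 6.8]
finger_gap: 0.0294
grip_force: 47.6
```

drive_tool(moves=[{"dp": [0,0,-0.03],"turn": [0,0,0],"jaw": 1},{"dp": [0,0,-0.06],"turn": [0,0,0],"jaw": 1},{"dp": [0,0,-0.06],"turn": [0,0,0],"jaw": 1},{"dp": [0,0,-0.06],"turn": [0,0,0],"jaw": 1},{"dp": [0,0,-0.06],"turn": [0,0,0],"jaw": 1},{"dp": [0,0,0],"turn": [0,0,0],"jaw": 1},{"dp": [0,0,0],"turn": [0,0,0],"jaw": 1}])

```text
t: 56.4
tcp_pos: [0.593, -0.2864, 0.2421]
tcp_rot: [0.707, 0.707, 0.0, 0.0]
ft_force: [-0.3, -0.0, -2.8]
finger_gap: 0.0296
grip_force: 47.1
```

Run:
```python
from h import *
s=arm.observe();print(s['tcp_pos'],s['q'])
t=np.radians(29);d=.08+.0965   # window distance + TCP above window
P=np.array([133.7-d*1e3*np.sin(t),-3]);z=.040+d*np.cos(t);w=bw(*P);print('target',w,z)
plan((w[0],w[1],s['tcp_pos'][2]),2.7)
plan((w[0],w[1],z),2.7,tilt=29,byaw=2.7)
```

```text
[ 0.59301241 -0.28641651  0.24208468] [-0.05496512  0.56229898  0.68048114  1.54137258 -0.37346447  1.17002489
  0.69659918]
target (np.float64(0.5769187510678716), np.float64(-0.01494500184030191)) 0.19437037831010334
turn tot [ 0.001  0.    -0.06 ] x1: [ 0.001  0.    -0.06 ] | shift tot [ 0.544 -0.007  0.   ] x8: [ 0.068  -0.0008  0.    ]
turn tot [-0.643  0.015 -0.059] x4: [-0.161  0.004 -0.015] | shift tot [ 0.544 -0.052  0.08 ] x8: [ 0.068  -0.0065  0.01  ]
```

drive_tool(moves=[{"dp": [0.068,-0.001,0],"turn": [0,0,-0.06],"jaw": 1},{"dp": [0.068,-0.001,0],"turn": [0,0,0],"jaw": 1},{"dp": [0.068,-0.001,0],"turn": [0,0,0],"jaw": 1},{"dp": [0.068,-0.001,0],"turn": [0,0,0],"jaw": 1},{"dp": [0.068,-0.001,0],"turn": [0,0,0],"jaw": 1},{"dp": [0.068,-0.001,0],"turn": [0,0,0],"jaw": 1},{"dp": [0.068,-0.001,0],"turn": [0,0,0],"jaw": 1},{"dp": [0.068,-0.001,0],"turn": [0,0,0],"jaw": 1}])

```text
t: 57.2
tcp_pos: [0.5766, -0.0133, 0.24]
tcp_rot: [0.69, 0.723, -0.001, -0.001]
ft_force: [0.3, -0.1, -1.9]
finger_gap: 0.0296
grip_force: 47.0
```

drive_tool(moves=[{"dp": [0,0,0],"turn": [-0.13,0,0],"jaw": 1},{"dp": [0,0,0],"turn": [-0.13,0,0],"jaw": 1},{"dp": [0,0,0],"turn": [-0.13,0,0],"jaw": 1},{"dp": [0,0,0],"turn": [-0.13,0,0],"jaw": 1},{"dp": [0,0,0],"turn": [-0.125,0,0],"jaw": 1},{"dp": [0,0,0],"turn": [0,0,0],"jaw": 1},{"dp": [0,0,0],"turn": [0,0,0],"jaw": 1}])

```text
t: 57.9
tcp_pos: [0.577, -0.0146, 0.2405]
tcp_rot: [0.669, 0.701, 0.18, 0.171]
ft_force: [0.7, 1.2, -1.2]
finger_gap: 0.0296
grip_force: 47.0
```

Run:
```python
from h import *
plan((.5769,-.015,.1945),2.7,tilt=29,byaw=2.7);rel(1)
```

```text
turn tot [-0.005 -0.001 -0.   ] x1: [-0.005 -0.001 -0.   ] | shift tot [-0.001 -0.045  0.08 ] x2: [-0.0004 -0.0224  0.0402]
box s[-32.2 -47.4  -1.4] n1
box s[ 47.  -31.   89.8] n1
```

drive_tool(moves=[{"dp": [0,-0.012,0.02],"turn": [-0.005,0,0],"jaw": 1},{"dp": [0,-0.012,0.02],"turn": [0,0,0],"jaw": 1},{"dp": [0,-0.011,0.02],"turn": [0,0,0],"jaw": 1},{"dp": [0,-0.01,0.02],"turn": [0,0,0],"jaw": 1},{"dp": [0,0,0],"turn": [0,0,0],"jaw": 1},{"dp": [0,0,0],"turn": [0,0,0],"jaw": 1},{"dp": [0,0,0],"turn": [0,0,0],"jaw": 1},{"dp": [0,0,0],"turn": [0,0,0],"jaw": 1}])

```text
t: 58.9
tcp_pos: [0.5782, -0.0148, 0.1961]
tcp_rot: [0.668, 0.7, 0.183, 0.175]
ft_force: [0.2, -0.4, -1.8]
finger_gap: 0.03
grip_force: 46.9
```

drive_tool(moves=[{"dp": [0,0,0],"turn": [0,0,0],"jaw": 1},{"dp": [0,0,0],"turn": [0,0,0],"jaw": 1},{"dp": [0,0,0],"turn": [0,0,0],"jaw": 1},{"dp": [0,0,0],"turn": [0,0,0],"jaw": 1},{"dp": [0,0,0],"turn": [0,0,0],"jaw": 1},{"dp": [0,0,0],"turn": [0,0,0],"jaw": 1},{"dp": [0,0,0],"turn": [0,0,0],"jaw": 1},{"dp": [0,0,0],"turn": [0,0,0],"jaw": 1}])

```text
t: 59.7
tcp_pos: [0.5778, -0.0149, 0.1954]
tcp_rot: [0.668, 0.7, 0.183, 0.174]
ft_force: [-0.1, 0.0, -1.5]
finger_gap: 0.0294
grip_force: 46.9
```

Run:
```python
from h import *
s=arm.observe();R=Ro.from_quat(s['tcp_rot']).as_matrix();w=s['tcp_pos']+R[:,2]*.097
D=np.array([*bw(133.7,-3),.04]);n=Ro.from_euler('z',2.7,degrees=True).apply([-np.sin(np.radians(29)),0,np.cos(np.radians(29))])
v=w-D;print('dist',v@n,'lateral',(v-(v@n)*n),'angle',np.degrees(np.arccos(-R[:,2]@n)))
plan((.5769,-.015,.1945),2.7,tilt=29,byaw=2.7)
c=arm.read_camera('side')
# fit held reader in side view: orientation along tool, find offset along tool axis and lateral
for d in arm.trace(c,'reader')[:2]: print(np.round(d['rect']),round(d['p'],2))
print('window proj',w2pix(c,w),'docket',w2pix(c,D),[(np.round(d['uv']).tolist(),round(d['p'],2)) for d in arm.landmark_of(c,'reader')])
```

```text
dist 0.07996685640501101 lateral [1.42799315e-03 4.50812152e-05 7.91847948e-04] angle 0.25059436339200314
turn tot [ 0.006  0.    -0.   ] x1: [ 0.006  0.    -0.   ] | shift tot [-0.    -0.002  0.001] x1: [-0.     -0.0023  0.0007]
[361. 462.  29.  36.] 0.74
[373. 200.  41.  52.] 0.73
window proj [382.38704717 215.77773337] docket [395.84137958 238.8838709 ] [([384.0, 217.0], 0.67), ([394.0, 239.0], 0.6)]
```

The distance is 80 mm, the angle error 0.3°, and the landmark agrees. I'll hold another 1.6 s, then go back.

drive_tool(moves=[{"dp": [0,0,0],"turn": [0,0,0],"jaw": 1},{"dp": [0,0,0],"turn": [0,0,0],"jaw": 1},{"dp": [0,0,0],"turn": [0,0,0],"jaw": 1},{"dp": [0,0,0],"turn": [0,0,0],"jaw": 1},{"dp": [0,0,0],"turn": [0,0,0],"jaw": 1},{"dp": [0,0,0],"turn": [0,0,0],"jaw": 1},{"dp": [0,0,0],"turn": [0,0,0],"jaw": 1},{"dp": [0,0,0],"turn": [0,0,0],"jaw": 1}])

```text
t: 60.65
tcp_pos: [0.5777, -0.0149, 0.1954]
tcp_rot: [0.668, 0.7, 0.183, 0.174]
ft_force: [0.7, 0.6, -2.4]
finger_gap: 0.0295
grip_force: 46.9
```

drive_tool(moves=[{"dp": [0,0,0],"turn": [0,0,0],"jaw": 1},{"dp": [0,0,0],"turn": [0,0,0],"jaw": 1},{"dp": [0,0,0],"turn": [0,0,0],"jaw": 1},{"dp": [0,0,0],"turn": [0,0,0],"jaw": 1},{"dp": [0,0,0],"turn": [0,0,0],"jaw": 1},{"dp": [0,0,0],"turn": [0,0,0],"jaw": 1},{"dp": [0,0,0],"turn": [0,0,0],"jaw": 1},{"dp": [0,0,0],"turn": [0,0,0],"jaw": 1}])

```text
t: 61.45
tcp_pos: [0.5777, -0.0149, 0.1954]
tcp_rot: [0.668, 0.7, 0.183, 0.174]
ft_force: [0.6, -0.6, -1.7]
finger_gap: 0.0296
grip_force: 46.9
```

drive_tool(moves=[{"dp": [0,0.012,-0.02],"turn": [0,0,0],"jaw": 1},{"dp": [0,0.012,-0.03],"turn": [0,0,0],"jaw": 1},{"dp": [0,0.02,-0.04],"turn": [0,0,0],"jaw": 1},{"dp": [0,0,0],"turn": [0.13,0,0],"jaw": 1},{"dp": [0,0,0],"turn": [0.13,0,0],"jaw": 1},{"dp": [0,0,0],"turn": [0.13,0,0],"jaw": 1},{"dp": [0,0,0],"turn": [0.13,0,0],"jaw": 1},{"dp": [0,0,0],"turn": [0.125,0,0],"jaw": 1}])

```text
t: 62.25
tcp_pos: [0.5753, -0.0147, 0.2459]
tcp_rot: [0.69, 0.724, 0.0, 0.0]
ft_force: [0.2, -0.2, -2.4]
finger_gap: 0.0294
grip_force: 47.0
```

drive_tool(moves=[{"dp": [0,0,0],"turn": [0,0,0],"jaw": 1},{"dp": [0,0,0],"turn": [0,0,0],"jaw": 1}])

```text
t: 62.45
tcp_pos: [0.5753, -0.0154, 0.2448]
tcp_rot: [0.691, 0.723, 0.002, 0.002]
ft_force: [-0.1, 0.2, -1.2]
finger_gap: 0.0295
grip_force: 47.0
```

Run:
```python
from h import *
plan((.5944,-.2832,.24),0)
```

```text
turn tot [0.007 0.001 0.059] x1: [0.007 0.001 0.059] | shift tot [-0.536  0.038  0.01 ] x8: [-0.0669  0.0048  0.0012]
```

drive_tool(moves=[{"dp": [-0.067,0.0048,0.001],"turn": [0.007,0,0.059],"jaw": 1},{"dp": [-0.067,0.0048,0.001],"turn": [0,0,0],"jaw": 1},{"dp": [-0.067,0.0048,0.001],"turn": [0,0,0],"jaw": 1},{"dp": [-0.067,0.0048,0.001],"turn": [0,0,0],"jaw": 1},{"dp": [-0.067,0.0048,0.001],"turn": [0,0,0],"jaw": 1},{"dp": [-0.067,0.0048,0.001],"turn": [0,0,0],"jaw": 1},{"dp": [-0.067,0.0048,0.001],"turn": [0,0,0],"jaw": 1},{"dp": [-0.067,0.0048,0.001],"turn": [0,0,0],"jaw": 1}])

```text
t: 63.25
tcp_pos: [0.5951, -0.2841, 0.2418]
tcp_rot: [0.707, 0.707, 0.0, 0.001]
ft_force: [1.1, 0.0, -1.8]
finger_gap: 0.0297
grip_force: 46.9
```

drive_tool(moves=[{"dp": [0,0,0],"turn": [0,0,0],"jaw": 1},{"dp": [0,0,0],"turn": [0,0,0],"jaw": 1},{"dp": [0,0,0],"turn": [0,0,0],"jaw": 1}])

```text
t: 63.55
tcp_pos: [0.5957, -0.2815, 0.2415]
tcp_rot: [0.707, 0.708, 0.0, -0.0]
ft_force: [1.0, 1.1, -2.2]
finger_gap: 0.0298
grip_force: 47.0
```

Run:
```python
from h import *
plan((.5944,-.2832,.109),0)
```

```text
turn tot [-0.    -0.001  0.002] x1: [-0.    -0.001  0.002] | shift tot [-0.003 -0.003  0.265] x4: [-0.0009 -0.0007  0.0662]
```

drive_tool(moves=[{"dp": [-0.003,-0.002,0.07],"turn": [0,0,0],"jaw": 1},{"dp": [0,0,0.07],"turn": [0,0,0],"jaw": 1},{"dp": [0,0,0.06],"turn": [0,0,0],"jaw": 1},{"dp": [0,0,0.04],"turn": [0,0,0],"jaw": 1},{"dp": [0,0,0.022],"turn": [0,0,0],"jaw": 1},{"dp": [0,0,0.003],"turn": [0,0,0],"jaw": 1},{"dp": [0,0,0],"turn": [0,0,0],"jaw": 1},{"dp": [0,0,0],"turn": [0,0,0],"jaw": 1}])

```text
t: 64.35
tcp_pos: [0.5953, -0.2845, 0.1102]
tcp_rot: [0.707, 0.707, -0.0, 0.0]
ft_force: [0.3, 0.6, -1.8]
finger_gap: 0.0297
grip_force: 46.9
```

drive_tool(moves=[{"dp": [0,0,0.002],"turn": [0,0,0],"jaw": 1},{"dp": [0,0,0],"turn": [0,0,0],"jaw": 1},{"dp": [0,0,0],"turn": [0,0,0],"jaw": 1}])

```text
t: 64.65
tcp_pos: [0.5947, -0.2845, 0.1082]
tcp_rot: [0.707, 0.707, -0.0, -0.0]
ft_force: [0.5, -0.4, -1.9]
finger_gap: 0.0296
grip_force: 46.9
```

drive_tool(moves=[{"dp": [0.002,0,0.002],"turn": [0,0,0],"jaw": 1},{"dp": [0,0,0.001],"turn": [0,0,0],"jaw": 1},{"dp": [0,0,0],"turn": [0,0,0],"jaw": 1},{"dp": [0,0,0],"turn": [0,0,0],"jaw": 1}])

```text
t: 65.05
tcp_pos: [0.5947, -0.2839, 0.1073]
tcp_rot: [0.707, 0.707, -0.0, -0.0]
ft_force: [-1.7, 0.9, 6.1]
finger_gap: 0.03
grip_force: 47.9
```

drive_tool(moves=[{"dp": [0,0,0],"turn": [0,0,0],"jaw": 0.2},{"dp": [0,0,0],"turn": [0,0,0],"jaw": 0.2},{"dp": [0,0,0],"turn": [0,0,0],"jaw": 0.2},{"dp": [0,0,0],"turn": [0,0,0],"jaw": 0.2},{"dp": [0,0,-0.04],"turn": [0,0,0],"jaw": 0.2},{"dp": [0,0,-0.07],"turn": [0,0,0],"jaw": 0.2},{"dp": [0,0,-0.07],"turn": [0,0,0],"jaw": 0.2},{"dp": [0,0,-0.07],"turn": [0,0,0],"jaw": 0.2}])

```text
t: 65.85
tcp_pos: [0.5946, -0.2833, 0.2326]
tcp_rot: [0.707, 0.707, -0.001, -0.001]
ft_force: [0.2, 1.1, 0.2]
finger_gap: 0.0687
grip_force: 0.0
```

drive_tool(moves=[{"dp": [0,-0.08,-0.02],"turn": [0,0,0],"jaw": 0.2},{"dp": [0,-0.08,-0.02],"turn": [0,0,0],"jaw": 0.2},{"dp": [0,-0.08,-0.02],"turn": [0,0,0],"jaw": 0.2},{"dp": [0,-0.08,0],"turn": [0,0,0],"jaw": 0.2},{"dp": [-0.05,0,0],"turn": [0,0,0],"jaw": 0.2},{"dp": [-0.07,0,0],"turn": [0,0,0],"jaw": 0.2},{"dp": [-0.07,0,0],"turn": [0,0,0],"jaw": 0.2},{"dp": [0,0,0],"turn": [0,0,0],"jaw": 0.2}])

```text
t: 66.65
tcp_pos: [0.4333, -0.3832, 0.2621]
tcp_rot: [0.709, 0.705, -0.002, 0.001]
ft_force: [-0.6, -0.4, 0.0]
finger_gap: 0.0682
grip_force: 0.0
```

Run:
```python
from h import *
print(arm.observe()['tcp_pos']);rel(3);C=shots()
for k,c in enumerate(C):
    for d in arm.trace(c,'reader')[:2]:
        w=pix2w(c,d['rect'][:2],.04)
        if np.hypot(w[0]-.592,w[1]+.284)<.06: print('reader',k,fit([(c,d['pixels'])],'reader',[.594,-.283,0],.01,yaw=False))
cv2.imwrite('pics/fin.png',np.vstack([np.hstack([cv2.resize(C[0]['color'][170:330,255:515],(400,246)),cv2.resize(C[1]['color'][190:470,200:480],(400,246))]),np.hstack([cv2.resize(C[1]['color'][200:310,275:450],(400,251)),cv2.resize(C[0]['color'][80:380,100:500],(400,251))])])[:,:,::-1])
```

```text
[ 0.43327154 -0.38322201  0.26205982]
box t[30.4 49.2 -0.1] n3
box t[-47.5  30.8  90.4] n2
box t[-29.6 -47.7  -0.6] n2
box t[ 48.9 -29.7  89.6] n3 s[ 46.6 -29.4  89. ] n3
reader 0 [np.float64(0.5956), np.float64(-0.2811), np.float64(0.1), np.float64(0.911)]
reader 1 [np.float64(0.5916), np.float64(-0.2855), np.float64(177.9), np.float64(0.922)]
```

View pics/fin.png

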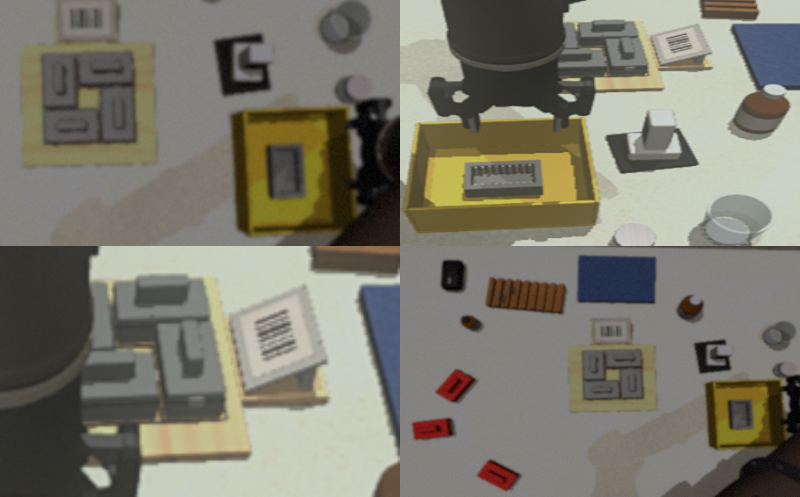

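All four boxes lie in the pinwheel, the tray is in the tub, the reader stands upright mid-pad, and the red look-alikes and bystanders are untouched. Handing in.

```bash
python3 -c "
from rig import arm
print(arm.hand_in())"
```

```text
the job is handed in; nothing more can be done
None
```

I handed the job in: the four lidded boxes lie in their outlines, off centre by about 1–2 mm by camera fit (margin 3 mm), the one lidless box is in the tub, and the reader was held about 8 cm off the docket for over a second, then stood back mid-pad.

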